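# Load the sloped blank feeder and latch its keeper

### The job

Load the sloped feed chute on the bench: first swing its hinged keeper bar up out of its catch, well past upright, then lay every pine blank that lies loose on the bench flat and lengthwise in the chute and push it down the slope, so that the first one rests against the stop under the hood and the others follow in one line, each touching the one before. When all of them (two or three) are home, swing the keeper back down over them until it rests fully in its catch, and leave the other things on the bench where they are.

Things in the scene. Friction and masses are not known exactly. Their poses are not given: they have to be found in the camera images.
- chute_bed: Sloped plywood chute, fixed, tilted 14 degrees, falling away from the robot; place and turn vary. Origin: on its floor, mid width, at the stop's face (low end, floor 46 mm above bench). x points down the slope (the chute runs up to x = -0.31, its open upper end), y left across it, z off the floor. Channel 50 mm wide inside; side rails 8 mm thick, 9 mm high. Blanks do not slide by themselves.
- hood_mouth (a point): Point on the chute floor, mid width, 50 mm up the slope from the stop: the mouth of the aluminium hood (66 mm wide, underside 30 mm, top 34 mm above the floor), which covers the chute from here down to the stop, so that the first blank has to be slid in under it from up the slope.
- keeper_hinge (a point): On the keeper's hinge axis, which runs along chute_bed's x. It lies at x = -0.105, y = +0.058, z = +0.040 of chute_bed. Closed, the keeper bar (12 mm wide, 8 mm thick) crosses the channel with its underside 36 mm above the floor: a blank passes below it, a finger pushing one does not.
- keeper (a joint): Keeper bar, rad: 0 = across the chute, resting in the catch fork on its right (-y) side; grows as the free end swings up and over to the left; 1.57 = square to the chute floor; 2.2 = fully open. Starts closed or up to 0.35 ajar. Stiff hinge (about 0.07 N m): the bar stays where it is left.
- keeper_knob (a point): Centre of the black knob on the keeper's free end, 122 mm from the hinge axis: a cylinder 20 mm thick, 24 mm long along the hinge axis (pinch its end faces; it turns between the fingers as the bar swings). Closed, it lies at x = -0.105, y = -0.064, z = 0.040 of chute_bed, free all round; the catch fork ends 24 mm inward of it.
- blank_a_mid (a point): Centre of a planed pine blank, 70 x 40 x 24 mm, about 60 g, lying flat on the bench (24 mm high). Its own y axis runs along its 70 mm length, its z axis across its 40 mm width, its x axis through its 24 mm thickness. Up to three alike; one may be absent (None from the start). In the chute its length lies along the slope.
- blank_b_mid (a point): Centre of a planed pine blank, 70 x 40 x 24 mm, about 60 g, lying flat on the bench (24 mm high). Its own y axis runs along its 70 mm length, its z axis across its 40 mm width, its x axis through its 24 mm thickness. Up to three alike; one may be absent (None from the start). In the chute its length lies along the slope.
- blank_c_mid (a point): Centre of a planed pine blank, 70 x 40 x 24 mm, about 60 g, lying flat on the bench (24 mm high). Its own y axis runs along its 70 mm length, its z axis across its 40 mm width, its x axis through its 24 mm thickness. Up to three alike; one may be absent (None from the start). In the chute its length lies along the slope.
- dowel_jar: Bystander: heap of dowel pins in a round glass dish, 56 x 55 x 54 mm; origin under its centre.
- offcut: Bystander: wooden offcut 34 x 120 x 34 mm; origin under its centre.

How it is judged:
By the outcome, as a careful person would: the job done as asked, in the order asked, and still so for the second after the job is handed in, with the robot touching nothing.
Of blank_a, blank_b, blank_c only 2 to 3 are there at a start; the rules pass over those that are not, and their reading is None.
At some moment in a run one of blank_a, blank_b, blank_c may be knocked a few centimetres aside while the robot is not near it.
It also fails if it takes over 210 s, if anything falls off the work surface, if the arm or the gripper's body presses on something with over 40 N, if the wrist force passes 120 N, or if a joint passes its speed limit or range.

### The arm

A 6-joint arm with a two-finger parallel gripper is mounted at the origin on the work surface; the furniture and walls round the work are solid. World frame = base frame: x ahead of the robot, y to its left, z up, the work surface at z = 0. Lengths are in m, angles in rad, forces in N, time in s.
With the tool pointing down it reaches from about 0.35 to 0.775 m from the base axis. Payload 5.5 kg.
Tool frame: the origin (TCP) lies on the centre line of the jaws, within the pads' length; the fingertips stand 11 mm ahead of it and the grasp point (between the pads) lies 8 mm behind it; z points along the fingers, y is the line along which they close (so a half turn about z gives the same grasp; the last joint's range is limited). The gripper opens to 85 mm and grips with 20 to 120 N. Pads are 22 mm wide; open, the fingers measure 114 mm over their backs; the gripper's body (76 mm by 85 mm) begins 54 mm behind the grasp point. The pads swing forward as they close: fully open they stand 13 mm farther back than shut.
Start: joints at [-1.399, 0.313, 0.046, 1.304, 0, 1.431], TCP at [0.176, -0.547, 0.242] pointing down, gripper open.
Joint ranges: [-2.76, 2.76], [-0.86, 1.69], [-1.03, 1.26], [-2.2, 2.34], [-1.47, 1.5], [-3.14, 3.14]. Speed limits (rad/s): [2.57, 2.57, 3.14, 3.14, 3.14, 3.14].

### API

Orientations are given as a unit quaternion [w, x, y, z].
In Python, from workcell import get_state, eyes, env gives the robot as it stands.
- The arm moves only by the shell command python3 -m inch 'ROWS' [OPENING] [FORCE]. ROWS is JSON, one flat list of numbers, 4 for each row, row after row: the shift along the tool's x, y, z in cm, then the turn about the tool's z in rad. A call has exactly 5 rows; each row shifts and turns the commanded pose from where the row before left it, along the tool's axes as they then stand; what a row does not reach is not made up. A row lasts 1/12 s, in which the tool goes at most 41.7 mm and 7.16 degrees, less where a joint would pass 70% of its speed; a pose out of reach is approached as far as the arm can. A call is refused whole if a number of a shift passes 4.17 or a number of a turn 0.125, either way. A call with a gripper value outside its range is refused whole. OPENING is the opening, from -1 (shut) to 1 (fully open), set as the call begins (- or left out, the last holds). The fingers move at their own pace and stop on an object; FORCE is the grip in N (left out, the last holds). Time passes only in rows, so rows that do not move let the fingers close, or fill a call up. It gives the time, the measured TCP pose, the force, the opening and the grip force at its end, in the units of the state.
- get_state(): the state, without advancing time (a new reading comes with each control period).
- eyes.read_camera(name): name is "scene" or "top"; returns the picture (400x640x3 uint8, red, green, blue); there is no depth.
- eyes.camera_info(name): a dict with "fovy" (degrees; the focal length in pixels is half the picture's height over the tangent of half this angle, whatever the lens; pixels are square), "cx", "cy" (the principal point, pixels), "D" ([k1, k2, p1, p2, k3] as OpenCV has them; the pictures are not rectified), "xyz" and "orientation" of the camera in the world. Camera axes: x right, y down, z forward; pixel columns grow to the right and rows downward; lengths in m; the calibration is good to about 2 mm. A picture is of the moment at which its call begins. camera_info takes no time and is no camera call.
- env.hand_in(): hands the job in; it is judged then, once.
The state is a dict: "clock": time; "joint_pos": joint angles; "qvel": joint speeds; "tau": joint torques, N m; "tcp_pos": TCP position; "orientation": TCP orientation; "wrist_force": force on the tool from outside, world axes, zero at the start; "ft_torque": the same for the moment, N m; "finger_gap": finger opening in m; "grip_force": force on a finger pad.
Only numpy, scipy, OpenCV 4.12 (cv2) and the standard library are available. Lean on these libraries where they do the work, as an engineer would, in place of code of your own. Each camera call takes 0.05 s, during which the arm holds its last target. There are 200 camera calls.

## Working session

There is one attempt and no reset: what is moved stays moved. The work goes in short steps, Python scripts to look and compute and a shell command to move; the robot and the scene stay as the last step left them, time stands still between calls to the robot, and variables do not carry over. Pictures are saved under pics/ and viewed, at most 14 in all, crops included, and the job is handed in when it is done.

```bash
ls; mkdir -p pics; python3 - <<'E'
from workcell import get_state, eyes, env
import cv2
for n in("scene","top"):
    print(eyes.camera_info(n)); cv2.imwrite(f"pics/{n}0.png",eyes.read_camera(n)[:,:,::-1])
print(get_state())
E
```

```text
pics
{'fovy': 50.23845642750522, 'cx': 313.8417110455217, 'cy': 199.3916799700256, 'D': array([-0.00553091,  0.        ,  0.        ,  0.        ,  0.        ]), 'xyz': array([-0.15931733,  0.5815683 ,  0.61208356]), 'orientation': array([ 0.19693306, -0.3474041 ,  0.78322334, -0.47653853])}
{'fovy': 54.50024567168131, 'cx': 315.2281484001714, 'cy': 198.9608630736361, 'D': array([-0.01205697,  0.        ,  0.        ,  0.        ,  0.        ]), 'xyz': array([ 0.39832261, -0.05673898,  1.00834215]), 'orientation': array([ 0.04838094, -0.69926406,  0.71058294, -0.06132657])}
{'clock': 0.1, 'joint_pos': array([-1.39860318e+00,  3.13933559e-01,  4.51201011e-02,  1.30360516e+00,
       -1.67681648e-05,  1.43120199e+00]), 'qvel': array([-0.00217528, -0.00151407,  0.00457033,  0.00127412, -0.00177962,
        0.00024313]), 'tau': array([ 1.36691968e-03, -4.81726456e+01,  2.99244010e+01,  1.27504778e-02,
       -1.24061976e-04, -1.12607779e-05]), 'tcp_pos': array([ 0.17630267, -0.5468562 ,  0.24150458]), 'orientation': array([-8.10903294e-04,  9.87872834e-01,  1.55263019e-01, -2.16036056e-05]), 'wrist_force': array([0.76487702, 0.10008106, 0.4017298 ]), 'ft_torque': array([ 0.00075237,  0.04482769, -0.00303372]), 'grip_force': 0.0, 'finger_gap': 0.0854155185027127}
```

View pics/top0.png

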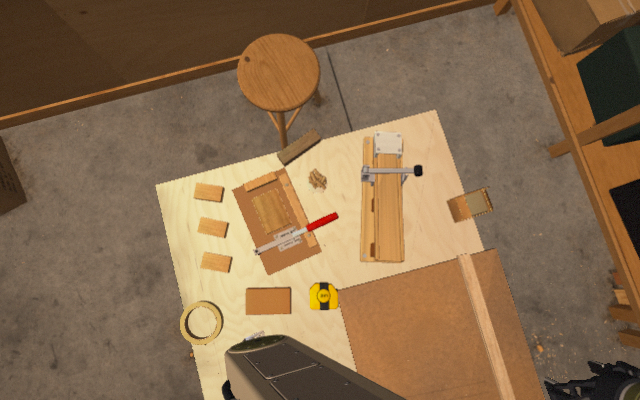

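View pics/scene0.png

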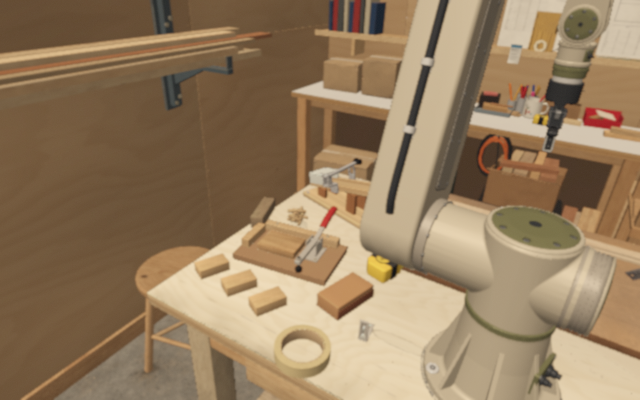

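The top view shows three blanks at about (208,192), (212,227) and (216,262). The chute runs from (383,262) up to the hood at (388,145), with the knob at (418,171). I'll zoom in on it next.

```bash
cat > h.py <<'E'
from workcell import get_state, eyes, env
import numpy as np, cv2
from scipy.spatial.transform import Rotation as R
def q2R(q): return R.from_quat(np.roll(q,-1))
def cam(n):
    c=eyes.camera_info(n); f=200/np.tan(np.radians(c['fovy']/2))
    return np.array([[f,0,c['cx']],[0,f,c['cy']],[0,0,1]]),np.array(c['D']),np.array(c['xyz']),q2R(c['orientation']).as_matrix()
def proj(n,P):
    K,D,t,M=cam(n); P=np.atleast_2d(np.asarray(P,float))
    return cv2.projectPoints(((P-t)@M).reshape(-1,1,3),np.zeros(3),np.zeros(3),K,D)[0].reshape(-1,2)
def unproj(n,uv,z):
    K,D,t,M=cam(n); u=cv2.undistortPoints(np.asarray(uv,float).reshape(-1,1,2),K,D).reshape(-1,2)
    d=np.c_[u,np.ones(len(u))]@M.T
    return t+d*((z-t[2])/d[:,2])[:,None]
def chuteR(yaw): return (R.from_euler('z',yaw)*R.from_euler('y',np.radians(14))).as_matrix()
def chute(P,p): # p=x,y,yaw of origin
    return np.atleast_2d(P)@chuteR(p[2]).T+[p[0],p[1],.046]
def img(n): return eyes.read_camera(n)[:,:,::-1].copy()
def crop(im,x0,y0,x1,y1,s,f): cv2.imwrite(f,cv2.resize(im[y0:y1,x0:x1],None,fx=s,fy=s,interpolation=cv2.INTER_CUBIC))
E
python3 - <<'E'
from h import *
im=cv2.imread('pics/top0.png'); crop(im,345,125,445,270,4,'pics/c1.png'); crop(im,180,170,260,280,5,'pics/c2.png')
for uv in [(208,192),(212,227),(216,262)]: print(unproj('top',[uv],.024))
print(unproj('top',[(388,145),(383,262)],.05), proj('top',[[0,0,0]]))
E
```

```text
[[0.57441175 0.19841899 0.024     ]]
[[0.48440141 0.18608628 0.024     ]]
[[0.3968029  0.17413662 0.024     ]]
[[ 0.68552739 -0.26469416  0.05      ]
 [ 0.38979843 -0.23866184  0.05      ]] [[287.49224673 426.97863624]]
```

View pics/c1.png

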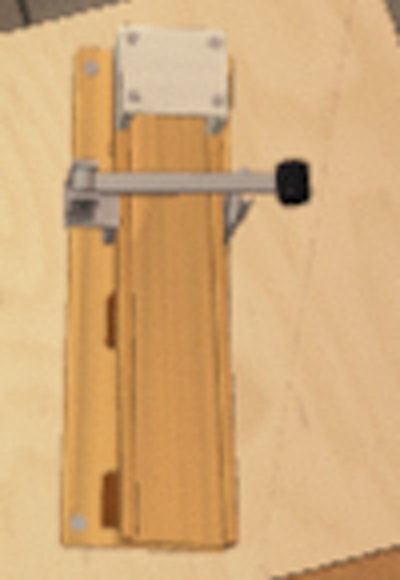

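View pics/c2.png

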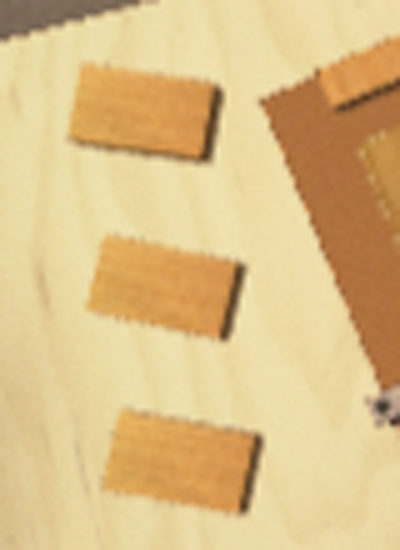

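```bash
cat >> h.py <<'E'
def knob(p,th): return chute([-.105,.058-.122*np.cos(th),.04+.122*np.sin(th)],p)[0]
def quad(p): pass
E
python3 - <<'E'
from h import *
from scipy.optimize import least_squares
f=lambda u,v:((u+.5)/4-.5+345,(v+.5)/4-.5+125)
M=[[-.05,.033,.034],[-.05,-.033,.034],[-.31,.033,.009],[-.31,-.033,.009]]
O=np.array([f(117,112),f(226,119),f(120,543),f(237,547),f(293,183)])
def res(q): return (proj('top',np.r_[chute(M,q),[knob(q,q[3])]])-O).ravel()
s=least_squares(res,[.68,-.26,.09,.1]); print(s.x,np.round(s.fun,2))
p=s.x
print('hinge',chute([-.105,.058,.04],p),'knob',knob(p,p[3]),'top end',chute([-.31,0,0],p))
im=cv2.imread('pics/top0.png'); big=cv2.resize(im[125:270,345:445],None,fx=4,fy=4,interpolation=cv2.INTER_CUBIC)
# blanks
im=cv2.imread('pics/top0.png'); hsv=cv2.cvtColor(im,cv2.COLOR_BGR2HSV)
m=((hsv[...,1]>105)&(hsv[...,2]>150)&(hsv[...,0]<25)).astype(np.uint8); m[:, :180]=0;m[:,240:]=0;m[:170]=0;m[280:]=0
for c in cv2.findContours(m,cv2.RETR_EXTERNAL,cv2.CHAIN_APPROX_NONE)[0]:
    if cv2.contourArea(c)<100: continue
    w=unproj('top',c.reshape(-1,2),.024)[:,:2]; r=cv2.minAreaRect((w*1000).astype(np.float32)); print(r)
E
```

```text
[ 0.69119803 -0.25659627 -0.06285867  0.16269424] [ 0.4   0.5   0.04  0.08  0.01 -0.36  0.06 -0.03 -0.51 -0.12]
hinge [[ 0.60281935 -0.1929188   0.11021363]] knob [ 0.60002809 -0.31337027  0.12938788] top end [[ 0.3910004  -0.23770136  0.12099579]]
((397.1127014160156, 176.11679077148438), (69.37161254882812, 40.90700149536133), 78.5853042602539)
((485.1064147949219, 186.55844116210938), (69.2901611328125, 40.10666275024414), 77.30012512207031)
((574.625244140625, 199.19448852539062), (69.42172241210938, 42.480533599853516), 79.58419036865234)
```

```bash
cat >> h.py <<'E'
P=np.array([.6912,-.2566,-.0629])
def psi(): x=q2R(get_state()['orientation']).as_matrix()[:,0]; return np.degrees(np.arctan2(x[1],x[0]))
def go(t,yaw=None):  # delta in current tool axes, cm ; turn rad
    s=get_state(); M=q2R(s['orientation']).as_matrix(); d=(np.array(t)-s['tcp_pos'])@M*100
    tn=0 if yaw is None else -np.radians((yaw-psi()+180)%360-180)
    print('tool cm',np.round(d,2),'turn',round(tn,3),'| tcp',np.round(s['tcp_pos'],4),'psi',round(psi(),1),'t',round(s['clock'],2),'F',np.round(s['wrist_force'],1),'gap',round(s['finger_gap'],4),'j',np.round(s['joint_pos'],2))
E
python3 -c "
from h import *
print(proj('scene',[knob(P,t) for t in(0,.1,.16,.25,.35)]))
go([.6,-.3134,.24],86.4)
im=cv2.imread('pics/scene0.png'); crop(im,290,140,400,240,4,'pics/s1.png')"
python3 -m inch '[3.17,-0.62,0,0,3.17,-0.62,0,0,3.17,-0.62,0,0,3.17,-0.62,0,0,3.17,-0.62,0,0]' 1 25
python3 -m inch '[3.17,-0.62,0,0,3.17,-0.62,0,0,3.17,-0.62,0,0,3.17,-0.62,0,0,3.17,-0.62,0,0]'
python3 -m inch '[3.17,-0.62,0,0,3.17,-0.62,0,0,3.17,-0.62,0,0,3.17,-0.62,0,0,3.17,-0.62,0,0]'
python3 -m inch '[0,0,0,-0.12,0,0,0,-0.12,0,0,0,-0.12,0,0,0,-0.12,0,0,0,-0.12]'
python3 -m inch '[0,0,0,-0.12,0,0,0,-0.12,0,0,0,-0.12,0,0,0,-0.12,0,0,0,-0.12]'
python3 -c "
from h import *
go([.6,-.3134,.24],86.4)"
```

```text
[[357.96838385 166.14418103]
 [357.40305202 162.19236619]
 [356.92237897 159.87156609]
 [356.00448152 156.4802161 ]
 [354.71190891 152.8653226 ]]
tool cm [47.49 -9.22  0.18] turn -1.196 | tcp [ 0.1763 -0.5469  0.2415] psi 17.9 t 0.1 F [0.8 0.1 0.4] gap 0.0854 j [-1.4   0.31  0.05  1.3  -0.    1.43]
clock: 0.52
tcp_pos: [0.3187, -0.4681, 0.2419]
orientation: [-0.0, 0.988, 0.155, -0.0]
wrist_force: [0.2, -0.8, -0.0]
finger_gap: 0.0854
grip_force: 0.0
clock: 0.93
tcp_pos: [0.4602, -0.3899, 0.2419]
orientation: [-0.0, 0.988, 0.155, -0.0]
wrist_force: [0.4, -1.3, 0.8]
finger_gap: 0.0855
grip_force: 0.0
clock: 1.35
tcp_pos: [0.6015, -0.3117, 0.2417]
orientation: [-0.0, 0.988, 0.155, -0.0]
wrist_force: [-0.3, -1.2, 0.1]
finger_gap: 0.0854
grip_force: 0.0
clock: 1.77
tcp_pos: [0.6004, -0.3125, 0.2414]
orientation: [-0.001, 0.896, 0.443, -0.0]
wrist_force: [0.4, -0.0, -0.1]
finger_gap: 0.0854
grip_force: 0.0
clock: 2.18
tcp_pos: [0.6002, -0.3128, 0.2415]
orientation: [-0.001, 0.726, 0.688, -0.0]
wrist_force: [0.2, -0.4, 0.1]
finger_gap: 0.0851
grip_force: 0.0
tool cm [-0.06 -0.01  0.15] turn 0.01 | tcp [ 0.6002 -0.3128  0.2415] psi 87.0 t 2.18 F [ 0.2 -0.4  0.1] gap 0.0851 j [-0.6   0.52  0.36  1.41 -0.    1.03]
```

View pics/s1.png

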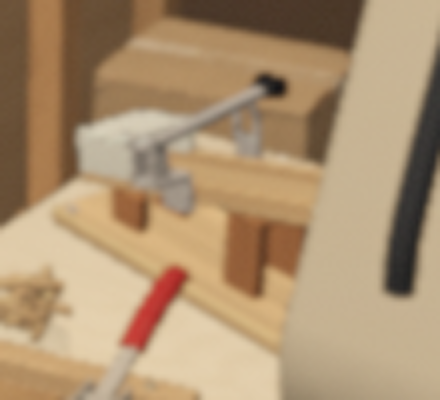

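The scene crop puts the knob at about (357.5,161.3), which fits θ≈0.13. I'll lower the tool, pinch the knob, and print the arc.

```bash

python3 -m inch '[0,0,3,0.01,0,0,3,0,0,0,3,0,0,0,2.2,0,0,0,1.0,0]'
python3 -m inch '[0,0,0,0,0,0,0,0,0,0,0,0,0,0,0,0,0,0,0,0]' -1 25
python3 -m inch '[0,0,0,0,0,0,0,0,0,0,0,0,0,0,0,0,0,0,0,0]'
python3 - <<'E'
from h import *
go(knob(P,.13)-[0,0,.008],86.4)
cv2.imwrite('pics/s2.png',cv2.resize(img('top')[100:260,330:480],None,fx=4,fy=4))
th=np.linspace(.13,2.1,16); k=np.array([knob(P,t) for t in th]); s=get_state(); M=q2R(s['orientation']).as_matrix()
print(np.round(np.diff(k,axis=0)@M*100,2))
E
```

```text
clock: 2.6
tcp_pos: [0.5982, -0.3115, 0.1157]
orientation: [-0.003, 0.731, 0.682, -0.001]
wrist_force: [-1.2, 0.7, 0.2]
finger_gap: 0.0851
grip_force: 0.0
clock: 3.02
tcp_pos: [0.6015, -0.3136, 0.1223]
orientation: [0.002, 0.731, 0.682, 0.0]
wrist_force: [4.3, -1.1, -1.7]
finger_gap: 0.0262
grip_force: 28.3
clock: 3.43
tcp_pos: [0.6012, -0.3138, 0.1208]
orientation: [0.001, 0.731, 0.682, 0.0]
wrist_force: [4.0, -2.7, 0.5]
finger_gap: 0.0257
grip_force: 24.5
tool cm [-0.03 -0.21  0.33] turn -0.007 | tcp [ 0.6012 -0.3138  0.1208] psi 86.0 t 3.43 F [ 4.  -2.7  0.5] gap 0.0257 j [-0.6   0.56  0.13  1.14 -0.    1.04]
[[ 0.31  0.38 -1.52]
 [ 0.51  0.37 -1.47]
 [ 0.71  0.35 -1.39]
 [ 0.89  0.32 -1.29]
 [ 1.06  0.29 -1.17]
 [ 1.21  0.25 -1.02]
 [ 1.33  0.21 -0.86]
 [ 1.44  0.16 -0.69]
 [ 1.52  0.11 -0.5 ]
 [ 1.57  0.06 -0.3 ]
 [ 1.6   0.01 -0.1 ]
 [ 1.6  -0.04  0.11]
 [ 1.57 -0.09  0.31]
 [ 1.51 -0.14  0.5 ]
 [ 1.43 -0.18  0.69]]
```

View pics/s2.png

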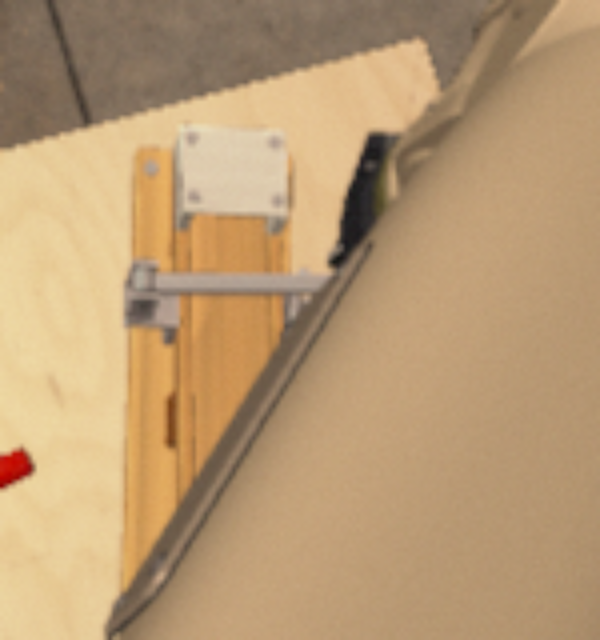

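The picture shows the knob held between the jaws with the bar still in line. Swinging it now.

```bash

python3 -m inch '[0.31,0.38,-1.52,0,0.51,0.37,-1.47,0,0.71,0.35,-1.39,0,0.89,0.32,-1.29,0,1.06,0.29,-1.17,0]'
python3 -m inch '[1.21,0.25,-1.02,0,1.33,0.21,-0.86,0,1.44,0.16,-0.69,0,1.52,0.11,-0.5,0,1.57,0.06,-0.3,0]'
python3 -m inch '[1.6,0.01,-0.1,0,1.6,-0.04,0.11,0,1.57,-0.09,0.31,0,1.51,-0.14,0.5,0,1.43,-0.18,0.69,0]'
python3 -m inch '[0,0,0,0,0,0,0,0,0,0,0,0,0,0,0,0,0,0,0,0]'
python3 - <<'E'
from h import *
go(knob(P,2.1)-[0,0,.008],86.4)
E
```

```text
clock: 3.9
tcp_pos: [0.6202, -0.2799, 0.1891]
orientation: [0.0, 0.731, 0.682, -0.0]
wrist_force: [4.4, -2.9, -2.6]
finger_gap: 0.0254
grip_force: 24.7
clock: 4.32
tcp_pos: [0.6338, -0.209, 0.2238]
orientation: [0.002, 0.731, 0.682, 0.001]
wrist_force: [6.0, -2.8, -0.7]
finger_gap: 0.025
grip_force: 24.6
clock: 4.73
tcp_pos: [0.6362, -0.1307, 0.2094]
orientation: [0.003, 0.731, 0.683, 0.002]
wrist_force: [8.8, -0.2, 2.1]
finger_gap: 0.025
grip_force: 24.5
clock: 5.15
tcp_pos: [0.6362, -0.1303, 0.2091]
orientation: [0.002, 0.73, 0.683, 0.003]
wrist_force: [9.0, 3.1, 3.7]
finger_gap: 0.0249
grip_force: 24.8
tool cm [-0.3  -0.39  0.47] turn -0.004 | tcp [ 0.6362 -0.1303  0.2091] psi 86.2 t 5.15 F [9.  3.1 3.7] gap 0.0249 j [-0.33  0.47  0.19  1.29  0.    1.31]
```

```bash
cat >> h.py <<'E'
def blanks(im=None):
    im=img('top') if im is None else im; hsv=cv2.cvtColor(im,cv2.COLOR_BGR2HSV)
    m=((hsv[...,1]>105)&(hsv[...,2]>150)&(hsv[...,0]<25)).astype(np.uint8); m[:, :165]=0;m[:,240:]=0;m[:170]=0;m[285:]=0
    for c in cv2.findContours(m,cv2.RETR_EXTERNAL,cv2.CHAIN_APPROX_NONE)[0]:
        if cv2.contourArea(c)<100: continue
        r=cv2.minAreaRect((unproj('top',c.reshape(-1,2),.024)[:,:2]*1000).astype(np.float32)); (w,h)=r[1]
        print('blank',np.round(r[0],1),np.round(r[1],1),'long axis deg',round(r[2]+(90 if h>w else 0),1))
    return im
E
python3 -m inch '[0,0,0,0,0,0,0,0,0,0,0,0,0,0,0,0,0,0,0,0]' 1 25
python3 -m inch '[0,0,-1,0,0,0,-2,0,0,0,-3,0,0,0,-2,0,0,0,0,0]'
python3 - <<'E'
from h import *
im=blanks(); crop(im,150,100,470,300,2,'pics/t3.png')
go([.5746,.1992,.2],258.6)
E
```

```text
clock: 5.57
tcp_pos: [0.6329, -0.132, 0.2068]
orientation: [-0.001, 0.731, 0.682, -0.0]
wrist_force: [0.7, 0.6, 0.5]
finger_gap: 0.0828
grip_force: 0.0
clock: 5.98
tcp_pos: [0.6351, -0.1328, 0.2933]
orientation: [0.004, 0.731, 0.682, 0.002]
wrist_force: [0.6, -0.5, 0.3]
finger_gap: 0.0851
grip_force: 0.0
blank [401.1 196.2] [28.1 40.5] long axis deg 167.3
blank [485.4 187.8] [67.4 40.8] long axis deg 76.2
blank [574.8 199.3] [69.  42.1] long axis deg 81.0
tool cm [32.71 -8.34  9.  ] turn -3.012 | tcp [ 0.6347 -0.1327  0.291 ] psi 86.0 t 6.03 F [ 0.7 -0.3  0.3] gap 0.0857 j [-0.33  0.46  0.37  1.48 -0.    1.31]
```

View pics/t3.png

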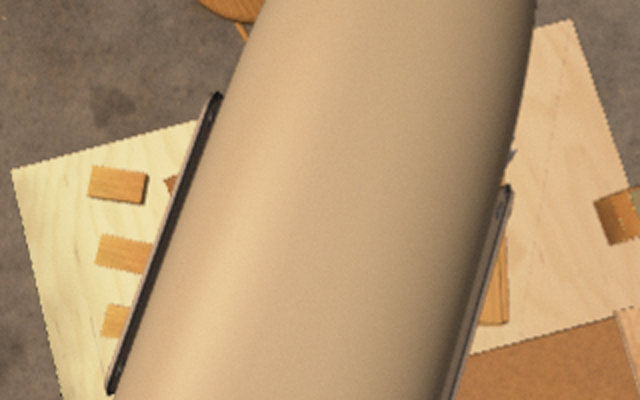

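The arm covers most of the view, but the blanks are visible at (118,186), (124,253) and (115,322) in this crop and haven't moved. I'm going over the far one.

```bash

python3 -m inch '[2.97,-0.76,0,0,2.97,-0.76,0,0,2.97,-0.76,0,0,2.97,-0.76,0,0,2.97,-0.76,0,0]'
python3 -m inch '[2.97,-0.76,0,0,2.97,-0.76,0,0,2.97,-0.76,0,0,2.97,-0.76,0,0,2.97,-0.76,0,0]'
python3 -m inch '[2.97,-0.76,2,0,0,0,4,0.1,0,0,4,0,0,0,4,0,0,0,4,0]'
python3 -m inch '[0,0,0,0,0,0,0,0,0,0,0,0,0,0,0,0,0,0,0,0]'
python3 - <<'E'
from h import *
go([.5747,.1993,.016],80.3)
cv2.imwrite('pics/t4.png',img('top')[150:300,150:300])
E
```

```text
clock: 6.45
tcp_pos: [0.6049, 0.0197, 0.2862]
orientation: [-0.001, 0.731, 0.682, -0.001]
wrist_force: [0.8, 0.4, 0.8]
finger_gap: 0.0856
grip_force: 0.0
clock: 6.87
tcp_pos: [0.5772, 0.1706, 0.2863]
orientation: [-0.0, 0.731, 0.682, -0.001]
wrist_force: [0.3, 0.4, -0.5]
finger_gap: 0.0856
grip_force: 0.0
clock: 7.28
tcp_pos: [0.5716, 0.1997, 0.105]
orientation: [-0.0, 0.764, 0.645, -0.0]
wrist_force: [0.8, -0.1, 0.4]
finger_gap: 0.0855
grip_force: 0.0
clock: 7.7
tcp_pos: [0.5749, 0.1998, 0.1104]
orientation: [0.001, 0.764, 0.645, 0.002]
wrist_force: [-0.5, -0.3, 0.1]
finger_gap: 0.0855
grip_force: 0.0
tool cm [-0.07 -0.06  9.44] turn 0.0 | tcp [0.5749 0.1998 0.1104] psi 80.3 t 7.7 F [-0.5 -0.3  0.1] gap 0.0855 j [ 0.2   0.44 -0.1   1.03 -0.    1.94]
```

```bash

python3 -m inch '[0,0,3,0,0,0,3,0,0,0,2,0,0,0,1.0,0,0,0,0.4,0]'
python3 -m inch '[0,0,0,0,0,0,0,0,0,0,0,0,0,0,0,0,0,0,0,0]' -1 30
python3 -m inch '[0,0,0,0,0,0,0,0,0,0,0,0,0,0,0,0,0,0,0,0]'
python3 -m inch '[0,0,-2,0,0,0,-4,0,0,0,-4,0,0,0,-4,0,0,0,-4,0]'
python3 - <<'E'
from h import *
c=chute([-.2,0,0],P)[0]; print(c); go([c[0],c[1],.2],176.4)
blanks()
E
```

```text
clock: 8.17
tcp_pos: [0.5722, 0.1993, 0.0125]
orientation: [-0.0, 0.764, 0.645, -0.001]
wrist_force: [-0.3, 0.3, 0.7]
finger_gap: 0.0856
grip_force: 0.0
clock: 8.58
tcp_pos: [0.5742, 0.1998, 0.015]
orientation: [0.001, 0.764, 0.645, 0.001]
wrist_force: [0.3, 0.2, 5.2]
finger_gap: 0.0394
grip_force: 31.9
clock: 9.0
tcp_pos: [0.5742, 0.1998, 0.0151]
orientation: [0.001, 0.764, 0.645, 0.001]
wrist_force: [0.7, -0.6, 6.7]
finger_gap: 0.039
grip_force: 31.9
clock: 9.42
tcp_pos: [0.5721, 0.1994, 0.1953]
orientation: [-0.0, 0.764, 0.645, -0.0]
wrist_force: [0.3, -0.2, 0.0]
finger_gap: 0.0393
grip_force: 31.1
[ 0.49752462 -0.24440173  0.09438438]
tool cm [-45.     0.11  -0.47] turn -1.677 | tcp [0.5721 0.1994 0.1953] psi 80.3 t 9.42 F [ 0.3 -0.2  0. ] gap 0.0393 j [ 0.2   0.39  0.04  1.22 -0.    1.94]
blank [397.2 176. ] [69.6 40.3] long axis deg 78.9
blank [485.  186.7] [69.3 39.6] long axis deg 77.1
blank [607.1 237.4] [49.3 49.8] long axis deg 170.4
```

```bash

python3 -m inch '[-3.75,0,-0.1,0,-3.75,0,-0.1,0,-3.75,0,-0.1,0,-3.75,0,-0.1,0,-3.75,0,0,0]'
python3 -m inch '[-3.75,0,0,0,-3.75,0,0,0,-3.75,0,0,0,-3.75,0,0,0,-3.75,0,0,0]'
python3 -m inch '[-3.75,0,0,0,-3.75,0,0,0,0,0,0,-0.12,0,0,0,-0.12,0,0,0,-0.12]'
python3 -m inch '[0,0,0,-0.12,0,0,0,-0.12,0,0,0,-0.12,0,0,0,-0.12,0,0,0,-0.12]'
python3 -m inch '[0,0,0,-0.12,0,0,0,-0.12,0,0,0,-0.12,0,0,0,-0.12,0,0,0,-0.12]'
python3 -m inch '[0,0,0,-0.117,0,0,0,0,0,0,0,0,0,0,0,0,0,0,0,0]'
python3 - <<'E'
from h import *
c=chute([-.2,0,0],P)[0]; go([c[0],c[1],.1196],176.4)
E
```

```text
clock: 9.88
tcp_pos: [0.5406, 0.0133, 0.1976]
orientation: [0.0, 0.764, 0.645, 0.0]
wrist_force: [0.4, 0.1, 0.0]
finger_gap: 0.039
grip_force: 31.1
clock: 10.3
tcp_pos: [0.5089, -0.1718, 0.1974]
orientation: [0.0, 0.764, 0.645, 0.0]
wrist_force: [0.5, -0.8, -0.6]
finger_gap: 0.0395
grip_force: 31.1
clock: 10.72
tcp_pos: [0.4964, -0.2452, 0.197]
orientation: [-0.0, 0.635, 0.772, 0.0]
wrist_force: [0.3, 0.5, 0.3]
finger_gap: 0.0394
grip_force: 31.2
clock: 11.13
tcp_pos: [0.4969, -0.244, 0.1972]
orientation: [0.0, 0.377, 0.926, -0.0]
wrist_force: [0.3, 0.5, -0.8]
finger_gap: 0.0395
grip_force: 31.2
clock: 11.55
tcp_pos: [0.4969, -0.244, 0.1972]
orientation: [-0.0, 0.087, 0.996, -0.0]
wrist_force: [0.2, 0.9, -1.4]
finger_gap: 0.0396
grip_force: 31.2
clock: 11.97
tcp_pos: [0.497, -0.2441, 0.1973]
orientation: [0.0, 0.032, 0.999, -0.0]
wrist_force: [0.4, -0.3, -0.0]
finger_gap: 0.0394
grip_force: 31.2
tool cm [-0.05 -0.03  7.77] turn -0.002 | tcp [ 0.497  -0.2441  0.1973] psi 176.3 t 11.97 F [ 0.4 -0.3 -0. ] gap 0.0394 j [-0.6   0.29 -0.1   1.18 -0.   -0.54]
```

```bash

python3 -m inch '[0,0,2.5,0,0,0,2.5,0,0,0,1.5,0,0,0,1,0,0,0,0.3,0]'
python3 -m inch '[0,0,0,0,0,0,0,0,0,0,0,0,0,0,0,0,0,0,0,0]'
python3 - <<'E'
from h import *
c=chute([-.2,0,0],P)[0]; go([c[0],c[1],.1196],176.4)
im=img('top'); a=img('scene'); cv2.imwrite('pics/t5.png',np.hstack([cv2.resize(im[110:285,345:445],None,fx=3,fy=3),cv2.resize(a[130:305,270:400],None,fx=3,fy=3)]))
E
```

```text
clock: 12.38
tcp_pos: [0.4964, -0.2435, 0.1182]
orientation: [-0.001, 0.032, 0.999, 0.001]
wrist_force: [-1.5, 1.5, 7.8]
finger_gap: 0.0395
grip_force: 32.3
clock: 12.8
tcp_pos: [0.4973, -0.2444, 0.1198]
orientation: [0.0, 0.031, 1.0, -0.0]
wrist_force: [0.1, -0.1, -0.3]
finger_gap: 0.0392
grip_force: 31.2
tool cm [-0.02 -0.    0.02] turn -0.0 | tcp [ 0.4973 -0.2444  0.1198] psi 176.4 t 12.8 F [ 0.1 -0.1 -0.3] gap 0.0392 j [-0.6   0.34 -0.23  1.   -0.   -0.54]
```

View pics/t5.png

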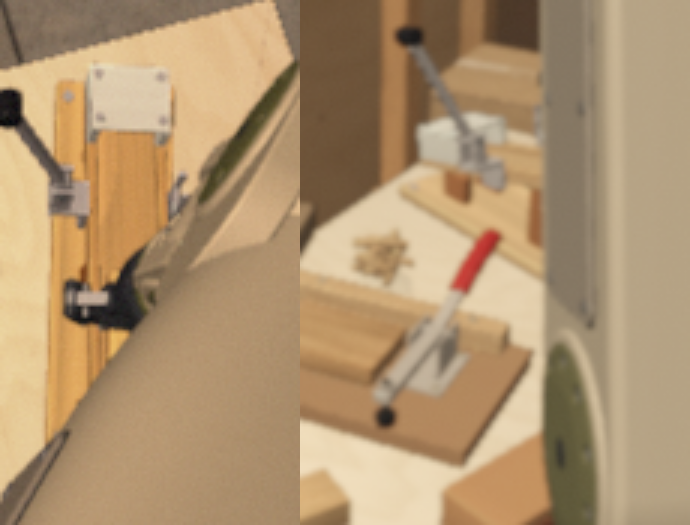

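The keeper stands open, with its knob at (10,105) in the left half, and the gripper is centred over the chute. Releasing the blank.

```bash

python3 -m inch '[0,0,0,0,0,0,0,0,0,0,0,0,0,0,0,0,0,0,0,0]' 0.3 30
python3 -m inch '[0,0,-0.5,0,0,0,-1.5,0,0,0,-2,0,0,0,-2,0,0,0,0,0]'
python3 -m inch '[2,0,0,0,2.5,0,0,0,2.8,0,0,0,0,0,0,0,0,0,0,0]' -1 30
python3 -m inch '[0,0,0,0,0,0,0,0,0,0,0,0,0,0,0,0,0,0,0,0]'
python3 - <<'E'
from h import *
c=chute([-.275,0,0],P)[0]; print(c);go([c[0],c[1],.132],176.4)
im=img('top'); a=img('scene'); cv2.imwrite('pics/t6.png',np.hstack([cv2.resize(im[110:285,345:445],None,fx=3,fy=3),cv2.resize(a[130:305,270:400],None,fx=3,fy=3)]))
E
```

```text
clock: 13.32
tcp_pos: [0.497, -0.2441, 0.1193]
orientation: [0.0, 0.031, 1.0, -0.0]
wrist_force: [-0.1, 0.5, 0.3]
finger_gap: 0.0556
grip_force: 0.0
clock: 13.73
tcp_pos: [0.4989, -0.2454, 0.1837]
orientation: [0.003, 0.031, 1.0, -0.002]
wrist_force: [-0.1, -0.6, -0.0]
finger_gap: 0.0555
grip_force: 0.0
clock: 14.15
tcp_pos: [0.4232, -0.2393, 0.1794]
orientation: [-0.0, 0.032, 0.999, 0.0]
wrist_force: [0.2, 0.4, 0.1]
finger_gap: -0.0001
grip_force: 0.0
clock: 14.57
tcp_pos: [0.4246, -0.2396, 0.1791]
orientation: [-0.0, 0.031, 1.0, 0.0]
wrist_force: [0.3, 0.2, 1.1]
finger_gap: -0.0003
grip_force: 0.0
[ 0.42489635 -0.23982737  0.11252852]
tool cm [-0.03 -0.02  4.71] turn 0.0 | tcp [ 0.4246 -0.2396  0.1791] psi 176.4 t 14.57 F [0.3 0.2 1.1] gap -0.0003 j [-0.68  0.18 -0.29  1.1  -0.   -0.62]
```

View pics/t6.png

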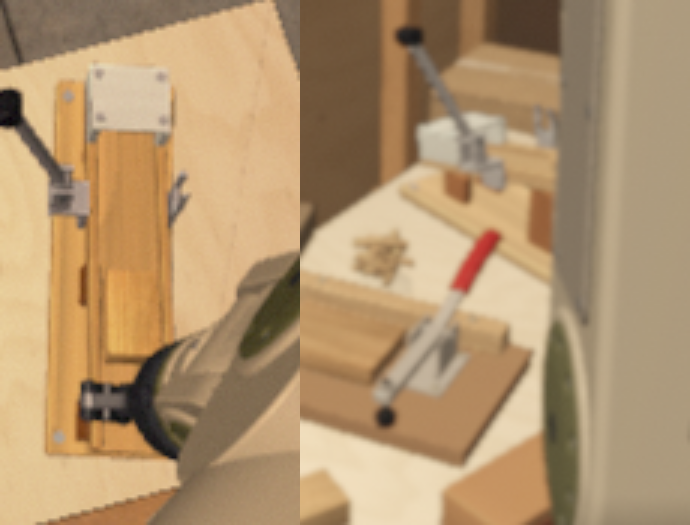

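The blank lies flat and straight in the channel, spanning (107..168, 270..360) in the left half. I'll lower behind it and push.

```bash

python3 -m inch '[0,0,2,0,0,0,1.5,0,0,0,0.7,0,0,0,0.3,0,0,0,0.2,0]'
python3 -m inch '[0,0,0,0,0,0,0,0,0,0,0,0,0,0,0,0,0,0,0,0]'
python3 -m inch '[-0.8,0,0.2,0,-1.2,0,0.3,0,-1.2,0,0.3,0,-1.2,0,0.3,0,-1.2,0,0.3,0]'
python3 -m inch '[-1.2,0,0.3,0,-1.2,0,0.3,0,-1.2,0,0.3,0,-1.2,0,0.3,0,-1.2,0,0.3,0]'
python3 - <<'E'
from h import *
c=chute([-.081,0,0],P)[0]; print(c);go([c[0],c[1],c[2]+.019],176.4)
E
```

```text
clock: 15.08
tcp_pos: [0.4241, -0.2394, 0.132]
orientation: [-0.0, 0.031, 1.0, 0.0]
wrist_force: [-0.4, -0.3, -0.4]
finger_gap: -0.0001
grip_force: 0.0
clock: 15.5
tcp_pos: [0.4244, -0.2397, 0.1327]
orientation: [0.0, 0.031, 1.0, -0.0]
wrist_force: [-0.0, 0.8, 0.3]
finger_gap: 0.0001
grip_force: 0.0
clock: 15.92
tcp_pos: [0.4817, -0.2431, 0.1177]
orientation: [0.0, 0.031, 1.0, -0.0]
wrist_force: [-0.0, -0.8, 0.3]
finger_gap: -0.0
grip_force: 0.1
clock: 16.33
tcp_pos: [0.5413, -0.2467, 0.1027]
orientation: [-0.0, 0.031, 1.0, 0.0]
wrist_force: [-0.6, -0.5, 0.1]
finger_gap: 0.0001
grip_force: 0.2
[ 0.61276147 -0.2516597   0.06559567]
tool cm [-7.16 -0.05  1.81] turn 0.0 | tcp [ 0.5413 -0.2467  0.1027] psi 176.4 t 16.33 F [-0.6 -0.5  0.1] gap 0.0001 j [-0.56  0.43 -0.14  1.   -0.   -0.5 ]
```

```bash

python3 -m inch '[-1.2,0,0.3,0,-1.2,0,0.3,0,-1.1,0,0.28,0,-1.0,0,0.25,0,-0.8,0,0.2,0]'
python3 -m inch '[-0.5,0,0.12,0,-0.4,0,0.1,0,-0.3,0,0.08,0,-0.3,0,0.08,0,-0.2,0,0.05,0]'
python3 -m inch '[-0.2,0,0.05,0,-0.2,0,0.05,0,-0.2,0,0.05,0,0,0,0,0,0,0,0,0]'
python3 - <<'E'
from h import *
c=chute([-.081,0,0],P)[0]; go([c[0],c[1],c[2]+.019],176.4)
im=img('top'); cv2.imwrite('pics/t7.png',cv2.resize(im[110:285,345:445],None,fx=3,fy=3))
E
```

```text
clock: 16.75
tcp_pos: [0.5941, -0.25, 0.0892]
orientation: [-0.0, 0.031, 1.0, 0.0]
wrist_force: [-0.7, 0.2, -0.4]
finger_gap: 0.0001
grip_force: 0.1
clock: 17.17
tcp_pos: [0.6099, -0.2512, 0.0857]
orientation: [-0.0, 0.031, 1.0, -0.0]
wrist_force: [0.2, 0.5, -0.2]
finger_gap: -0.0003
grip_force: 0.1
clock: 17.58
tcp_pos: [0.6158, -0.2516, 0.0842]
orientation: [0.0, 0.031, 1.0, -0.0]
wrist_force: [0.5, 0.1, -0.8]
finger_gap: -0.0001
grip_force: 0.0
tool cm [ 0.31 -0.03 -0.04] turn 0.0 | tcp [ 0.6158 -0.2516  0.0842] psi 176.4 t 17.58 F [ 0.5  0.1 -0.8] gap -0.0001 j [-0.51  0.57  0.04  1.05 -0.   -0.45]
```

```bash

python3 -m inch '[-0.2,0,0.05,0,-0.2,0,0.05,0,0,0,0,0,0,0,0,0,0,0,0,0]'
python3 -m inch '[-0.2,0,0.05,0,-0.2,0,0.05,0,0,0,0,0,0,0,0,0,0,0,0,0]'
python3 - <<'E'
from h import *
c=chute([-.081,0,0],P)[0]; go([c[0],c[1],c[2]+.019],176.4)
im=img('top'); cv2.imwrite('pics/t8.png',cv2.resize(im[110:285,345:445],None,fx=3,fy=3))
E
```

```text
clock: 18.05
tcp_pos: [0.6189, -0.2517, 0.0833]
orientation: [-0.001, 0.032, 1.0, -0.0]
wrist_force: [-5.4, 0.7, 4.9]
finger_gap: 0.0001
grip_force: 3.1
clock: 18.47
tcp_pos: [0.6193, -0.2517, 0.0831]
orientation: [-0.004, 0.032, 0.999, -0.0]
wrist_force: [-17.1, 1.5, 15.8]
finger_gap: -0.0001
grip_force: 10.3
tool cm [ 0.65 -0.03 -0.14] turn -0.001 | tcp [ 0.6193 -0.2517  0.0831] psi 176.3 t 18.47 F [-17.1   1.5  15.8] gap -0.0001 j [-0.5   0.58  0.06  1.06 -0.   -0.44]
```

View pics/t8.png

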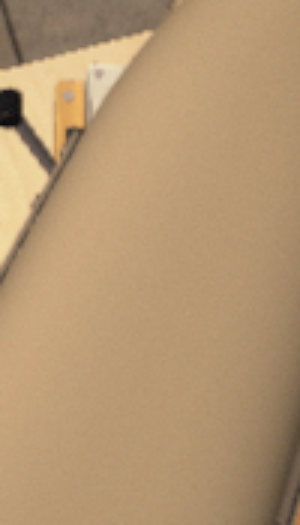

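The arm hides the chute here. The push met firm resistance where the stop was expected, so I'll back off and check.

```bash

python3 -m inch '[1,0,-0.25,0,1,0,-0.5,0,2,0,-2,0,2,0,-3.5,0,0,0,-4,0]'
python3 -m inch '[1,3.9,-1,0,1,3.9,0,0,1,3.9,0,0,1,3.9,0,0,1,3.9,0,0]' 1
python3 -m inch '[0,3.9,0,0,0,3.9,0,0,0,3.9,0,0,0,3.9,0,0,0,0,0,0]'
python3 - <<'E'
from h import *
im=blanks(); go([.397,.176,.2],258.9); go([.485,.187,.2],257)
a=img('scene'); cv2.imwrite('pics/t9.png',np.hstack([cv2.resize(im[110:285,345:445],None,fx=3,fy=3),cv2.resize(a[130:305,270:400],None,fx=3,fy=3)]))
E
```

```text
clock: 18.93
tcp_pos: [0.559, -0.2465, 0.1829]
orientation: [-0.004, 0.032, 0.999, 0.002]
wrist_force: [0.6, -0.4, -0.1]
finger_gap: -0.0002
grip_force: 0.0
clock: 19.35
tcp_pos: [0.5261, -0.0491, 0.1952]
orientation: [0.001, 0.032, 0.999, 0.0]
wrist_force: [0.4, 0.8, -0.4]
finger_gap: 0.0608
grip_force: 0.0
clock: 19.77
tcp_pos: [0.5361, 0.1114, 0.1951]
orientation: [0.001, 0.028, 1.0, 0.002]
wrist_force: [0.1, -0.4, -0.3]
finger_gap: 0.0856
grip_force: 0.0
blank [397.  176.1] [69.6 40.7] long axis deg 78.9
blank [485.1 186.6] [69. 40.] long axis deg 76.9
tool cm [14.27  5.93 -0.52] turn -1.434 | tcp [0.5361 0.1087 0.195 ] psi 176.8 t 19.82 F [ 1.5 -0.2 -0.2] gap 0.0856 j [ 0.05  0.28 -0.12  1.17  0.    0.11]
tool cm [ 5.55  7.53 -0.51] turn -1.401 | tcp [0.5361 0.1087 0.195 ] psi 176.8 t 19.82 F [ 1.5 -0.2 -0.2] gap 0.0856 j [ 0.05  0.28 -0.12  1.17  0.    0.11]
```

View pics/t9.png

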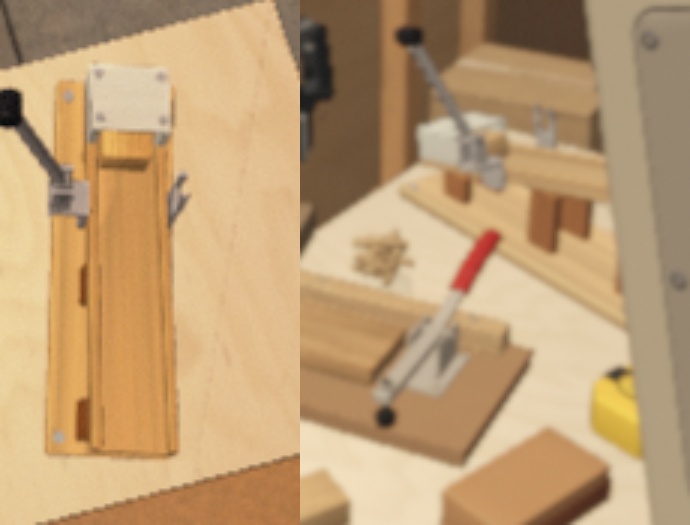

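The first blank's rear edge shows at (125,163) in the crop, with the rest of it under the hood. I'll check that against the prediction and fetch the second blank.

```bash

python3 -c "
from h import *
print((proj('top',chute([[-.07,.02,.024],[-.07,-.02,.024],[-.07,0,0],[-.05,0.033,.034],[-.05,-.033,.034]],P))-[345,110])*3)"
python3 -m inch '[1.85,2.51,0,0,1.85,2.51,0,0,1.85,2.51,0,0,0,0,0,-0.12,0,0,0,-0.12]'
python3 -m inch '[0,0,0,-0.12,0,0,0,-0.12,0,0,0,-0.12,0,0,0,-0.12,0,0,0,-0.12]'
python3 -m inch '[0,0,0,-0.12,0,0,0,-0.12,0,0,0,-0.12,0,0,2,-0.12,0,0,3,-0.081]'
python3 -m inch '[0,0,0,0,0,0,0,0,0,0,0,0,0,0,0,0,0,0,0,0]'
python3 -c "
from h import *
go([.485,.1865,.017],257)"
```

```text
[[102.14300576 157.66647168]
 [150.96381464 160.06252657]
 [120.87488882 172.4914956 ]
 [ 87.83249842 129.37050298]
 [168.49899575 133.35659751]]
clock: 20.28
tcp_pos: [0.4848, 0.1837, 0.1949]
orientation: [0.0, -0.092, 0.996, -0.0]
wrist_force: [0.3, -0.1, 0.2]
finger_gap: 0.0856
grip_force: 0.0
clock: 20.7
tcp_pos: [0.4859, 0.1822, 0.1948]
orientation: [0.0, -0.38, 0.925, -0.0]
wrist_force: [-0.3, 1.3, -0.1]
finger_gap: 0.0857
grip_force: 0.0
clock: 21.12
tcp_pos: [0.4886, 0.1827, 0.1472]
orientation: [0.003, -0.622, 0.783, -0.002]
wrist_force: [1.1, -0.2, -0.2]
finger_gap: 0.0854
grip_force: 0.0
clock: 21.53
tcp_pos: [0.4865, 0.1837, 0.1462]
orientation: [0.001, -0.62, 0.785, -0.001]
wrist_force: [0.9, 0.1, -0.3]
finger_gap: 0.0854
grip_force: 0.0
tool cm [-0.22  0.25 12.92] turn -0.007 | tcp [0.4865 0.1837 0.1462] psi -103.4 t 21.53 F [ 0.9  0.1 -0.3] gap 0.0854 j [ 0.21  0.26 -0.27  1.04 -0.   -1.13]
```

```bash

python3 -m inch '[-0.2,0.25,3.5,0,0,0,3.5,0,0,0,3,0,0,0,2,0,0,0,0.9,0]'
python3 -m inch '[0,0,0,0,0,0,0,0,0,0,0,0,0,0,0,0,0,0,0,0]' -1 30
python3 -m inch '[0,0,0,0,0,0,0,0,0,0,0,0,0,0,0,0,0,0,0,0]'
python3 -m inch '[0,0,-2,0,0,0,-4,0,0,0,-4,0,0,0,-4,0,0,0,-4,0]'
python3 - <<'E'
from h import *
c=chute([-.2,0,0],P)[0]; go([c[0],c[1],.2],176.4)
im=cv2.imread('pics/t9.png')
cv2.imwrite('pics/t9b.png',cv2.resize(im[50:200,40:240],None,fx=4,fy=4,interpolation=cv2.INTER_CUBIC))
E
```

```text
clock: 21.95
tcp_pos: [0.482, 0.186, 0.0137]
orientation: [-0.001, -0.62, 0.785, 0.001]
wrist_force: [0.2, -0.2, 0.6]
finger_gap: 0.0856
grip_force: 0.0
clock: 22.37
tcp_pos: [0.4852, 0.1867, 0.0176]
orientation: [0.002, -0.62, 0.784, -0.001]
wrist_force: [0.4, 0.9, 5.7]
finger_gap: 0.039
grip_force: 31.9
clock: 22.78
tcp_pos: [0.4852, 0.1867, 0.0176]
orientation: [0.002, -0.62, 0.784, -0.001]
wrist_force: [-0.4, -0.3, 7.1]
finger_gap: 0.0393
grip_force: 32.0
clock: 23.2
tcp_pos: [0.4829, 0.1862, 0.1982]
orientation: [0.0, -0.62, 0.784, -0.0]
wrist_force: [1.6, 0.7, -0.7]
finger_gap: 0.0389
grip_force: 31.1
tool cm [ 41.57 -11.35  -0.18] turn 1.401 | tcp [0.4829 0.1862 0.1982] psi -103.3 t 23.2 F [ 1.6  0.7 -0.7] gap 0.0389 j [ 0.21  0.22 -0.19  1.16 -0.   -1.13]
```

View pics/t9b.png

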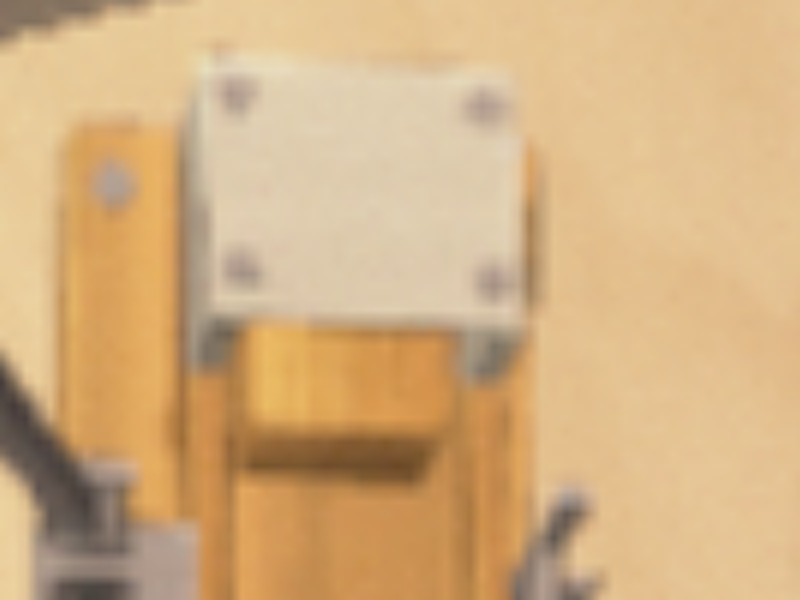

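The blank's rear edge sits at the predicted place, about (101..150, 158) in the earlier crop, so the first one is home. I'm carrying the second.

```bash

python3 -m inch '[3.46,-0.945,0,0,3.46,-0.945,0,0,3.46,-0.945,0,0,3.46,-0.945,0,0,3.46,-0.945,0,0]'
python3 -m inch '[3.46,-0.945,0,0,3.46,-0.945,0,0,3.46,-0.945,0,0,3.46,-0.945,0,0,3.46,-0.945,0,0]'
python3 -m inch '[3.46,-0.945,0,0,3.46,-0.945,0,0,0,0,0,0.12,0,0,0,0.12,0,0,0,0.12]'
python3 -m inch '[0,0,0,0.12,0,0,0,0.12,0,0,0,0.12,0,0,0,0.12,0,0,0,0.12]'
python3 -m inch '[0,0,0,0.12,0,0,0,0.12,0,0,0,0.12,0,0,0,0.08,0,0,0,0]'
python3 -m inch '[0,0,0,0,0,0,0,0,0,0,0,0,0,0,0,0,0,0,0,0]'
python3 - <<'E'
from h import *
c=chute([-.2,0,0],P)[0]; go([c[0],c[1],.1222],176.4)
E
```

```text
clock: 23.62
tcp_pos: [0.4893, 0.0057, 0.1965]
orientation: [0.0, -0.621, 0.784, -0.001]
wrist_force: [1.0, 0.6, -0.9]
finger_gap: 0.0392
grip_force: 31.1
clock: 24.03
tcp_pos: [0.4953, -0.1739, 0.1965]
orientation: [0.0, -0.62, 0.784, -0.001]
wrist_force: [1.0, 0.3, -0.9]
finger_gap: 0.0391
grip_force: 31.1
clock: 24.45
tcp_pos: [0.4977, -0.2449, 0.196]
orientation: [0.0, -0.466, 0.885, -0.0]
wrist_force: [-0.0, 0.5, -0.9]
finger_gap: 0.0394
grip_force: 31.2
clock: 24.87
tcp_pos: [0.4979, -0.2438, 0.1962]
orientation: [0.0, -0.185, 0.983, -0.0]
wrist_force: [0.3, -0.0, -0.7]
finger_gap: 0.0392
grip_force: 31.2
clock: 25.28
tcp_pos: [0.4979, -0.2438, 0.1962]
orientation: [0.0, 0.032, 0.999, -0.0]
wrist_force: [-0.9, -0.0, -0.1]
finger_gap: 0.0395
grip_force: 31.2
clock: 25.7
tcp_pos: [0.498, -0.2438, 0.1957]
orientation: [0.0, 0.031, 1.0, -0.0]
wrist_force: [0.8, -0.6, -0.3]
finger_gap: 0.0391
grip_force: 31.2
tool cm [ 0.05 -0.06  7.35] turn 0.002 | tcp [ 0.498  -0.2438  0.1957] psi 176.5 t 25.7 F [ 0.8 -0.6 -0.3] gap 0.0391 j [-0.6   0.29 -0.1   1.18 -0.   -0.54]
```

```bash

python3 -m inch '[0,0,2.5,0,0,0,2.5,0,0,0,1.2,0,0,0,0.8,0,0,0,0.35,0]'
python3 -m inch '[0,0,0,0,0,0,0,0,0,0,0,0,0,0,0,0,0,0,0,0]'
python3 -m inch '[0,0,0,0,0,0,0,0,0,0,0,0,0,0,0,0,0,0,0,0]' 0.3 30
python3 -m inch '[0,0,-0.5,0,0,0,-1.5,0,0,0,-2,0,0,0,-2,0,0,0,0,0]'
python3 -m inch '[2,0,0,0,2.5,0,0,0,2.8,0,0,0,0,0,0,0,0,0,0,0]' -1 30
python3 -m inch '[0,0,0,0,0,0,0,0,0,0,0,0,0,0,0,0,0,0,0,0]'
python3 - <<'E'
from h import *
c=chute([-.275,0,0],P)[0]; go([c[0],c[1],.132],176.4)
im=img('top'); A=cv2.imread('pics/t6.png')[:,:300]; B=cv2.resize(im[110:285,345:445],None,fx=3,fy=3); cv2.imwrite('pics/t10.png',B)
a=A[255:370,85:185]; 
r=cv2.matchTemplate(B[235:390,65:205],a,cv2.TM_CCOEFF_NORMED); print(cv2.minMaxLoc(r),'expect loc (20,20)'); print(np.abs(a.astype(int)-B[255:370,85:185]).mean())
E
```

```text
clock: 26.12
tcp_pos: [0.4974, -0.2434, 0.1209]
orientation: [-0.001, 0.031, 1.0, 0.001]
wrist_force: [-1.5, 1.9, 5.3]
finger_gap: 0.0391
grip_force: 31.8
clock: 26.53
tcp_pos: [0.4985, -0.2442, 0.123]
orientation: [0.001, 0.031, 1.0, -0.0]
wrist_force: [0.1, -0.3, -0.2]
finger_gap: 0.0391
grip_force: 31.2
clock: 26.95
tcp_pos: [0.498, -0.2439, 0.1222]
orientation: [0.0, 0.031, 1.0, -0.0]
wrist_force: [0.7, -0.1, -0.1]
finger_gap: 0.0557
grip_force: 0.0
clock: 27.37
tcp_pos: [0.4999, -0.2451, 0.1866]
orientation: [0.003, 0.031, 1.0, -0.002]
wrist_force: [0.4, -0.8, 0.2]
finger_gap: 0.0552
grip_force: 0.0
clock: 27.78
tcp_pos: [0.4242, -0.2391, 0.1823]
orientation: [0.0, 0.032, 1.0, 0.0]
wrist_force: [0.6, -0.1, -0.2]
finger_gap: 0.0001
grip_force: 0.0
clock: 28.2
tcp_pos: [0.4256, -0.2394, 0.182]
orientation: [-0.0, 0.031, 1.0, 0.0]
wrist_force: [0.7, 0.6, 0.3]
finger_gap: -0.0001
grip_force: 0.0
tool cm [ 0.07 -0.05  5.  ] turn 0.002 | tcp [ 0.4256 -0.2394  0.182 ] psi 176.5 t 28.2 F [0.7 0.6 0.3] gap -0.0001 j [-0.68  0.17 -0.29  1.11  0.   -0.62]
(-0.18357761204242706, 0.9733914732933044, (0, 0), (20, 18)) expect loc (20,20)
5.615797101449275
```

The second blank matches the first one's placing to within a pixel. Pushing it now.

```bash

python3 -m inch '[0,-0.05,2,0,0,0,1.6,0,0,0,0.8,0,0,0,0.35,0,0,0,0.2,0]'
python3 -m inch '[0,0,0,0,0,0,0,0,0,0,0,0,0,0,0,0,0,0,0,0]'
python3 -m inch '[-0.8,0,0.2,0,-1.2,0,0.3,0,-1.2,0,0.3,0,-1.2,0,0.3,0,-1.2,0,0.3,0]'
python3 -m inch '[-1.2,0,0.3,0,-1.2,0,0.3,0,-1.0,0,0.25,0,-0.9,0,0.22,0,-0.8,0,0.2,0]'
python3 -m inch '[-0.5,0,0.12,0,-0.4,0,0.1,0,-0.3,0,0.08,0,-0.2,0,0.05,0,-0.2,0,0.05,0]'
python3 -m inch '[-0.2,0,0.05,0,0,0,0,0,0,0,0,0,0,0,0,0,0,0,0,0]'
python3 -c "
from h import *
go([.5506,-.2475,.1],176.4)"
```

```text
clock: 28.67
tcp_pos: [0.4249, -0.2396, 0.1323]
orientation: [-0.0, 0.031, 1.0, 0.0]
wrist_force: [0.3, -0.5, 1.1]
finger_gap: 0.0002
grip_force: 0.0
clock: 29.08
tcp_pos: [0.4254, -0.2401, 0.1332]
orientation: [0.0, 0.031, 1.0, -0.0]
wrist_force: [-0.2, -0.3, -0.4]
finger_gap: 0.0002
grip_force: 0.0
clock: 29.5
tcp_pos: [0.4826, -0.2433, 0.1182]
orientation: [-0.0, 0.031, 1.0, -0.0]
wrist_force: [-0.9, -0.2, 1.2]
finger_gap: 0.0001
grip_force: 0.2
clock: 29.92
tcp_pos: [0.5329, -0.2464, 0.1055]
orientation: [-0.0, 0.031, 1.0, 0.0]
wrist_force: [-0.2, -1.1, 0.1]
finger_gap: -0.0
grip_force: 0.1
clock: 30.33
tcp_pos: [0.5478, -0.2475, 0.1021]
orientation: [-0.0, 0.031, 1.0, -0.0]
wrist_force: [-0.3, -1.3, 0.0]
finger_gap: -0.0
grip_force: 0.1
clock: 30.75
tcp_pos: [0.5498, -0.2476, 0.1016]
orientation: [0.0, 0.031, 1.0, -0.0]
wrist_force: [-0.1, 0.4, 0.6]
finger_gap: -0.0002
grip_force: 0.0
tool cm [-0.08  0.02  0.16] turn 0.001 | tcp [ 0.5498 -0.2476  0.1016] psi 176.5 t 30.75 F [-0.1  0.4  0.6] gap -0.0002 j [-0.56  0.44 -0.12  1.01 -0.   -0.49]
```

```bash

python3 -m inch '[-0.2,0,0.05,0,-0.1,0,0.02,0,0,0,0,0,0,0,0,0,0,0,0,0]'
python3 -m inch '[-0.2,0,0.05,0,-0.1,0,0.02,0,0,0,0,0,0,0,0,0,0,0,0,0]'
```

```text
clock: 31.17
tcp_pos: [0.5514, -0.2476, 0.1011]
orientation: [-0.001, 0.031, 1.0, -0.0]
wrist_force: [-4.9, 1.1, 5.5]
finger_gap: 0.0002
grip_force: 3.5
clock: 31.58
tcp_pos: [0.5516, -0.2476, 0.101]
orientation: [-0.004, 0.032, 0.999, -0.0]
wrist_force: [-15.1, 1.0, 14.3]
finger_gap: -0.0001
grip_force: 9.0
```

Contact came just where it should. Backing off to look for the third blank.

```bash

python3 -m inch '[1,0,-0.25,0,1,0,-0.5,0,1,0,-2,0,0,0,-3.5,0,0,0,-3.5,0]'
python3 -m inch '[1.6,3.5,-0.5,0,1.6,3.5,0,0,1.6,3.5,0,0,1.6,3.5,0,0,1.6,3.5,0,0]' 1
python3 -m inch '[0,0,0,-0.12,0,0,0,-0.12,0,0,0,-0.12,0,0,0,-0.12,0,0,0,-0.12]'
python3 -m inch '[0,0,0,-0.12,0,0,0,-0.12,0,0,0,-0.12,0,0,0,-0.12,0,0,0,-0.12]'
python3 -m inch '[0,0,0,-0.12,0,0,0,-0.12,0,0,0,0,0,0,0,0,0,0,0,0]'
python3 - <<'E'
from h import *
im=blanks(); go([.397,.176,.017],258.9); cv2.imwrite('pics/t11.png',im)
E
```

```text
clock: 32.0
tcp_pos: [0.5242, -0.2453, 0.1977]
orientation: [-0.001, 0.031, 1.0, 0.001]
wrist_force: [1.7, -0.4, 0.0]
finger_gap: -0.0001
grip_force: 0.0
clock: 32.42
tcp_pos: [0.456, -0.0652, 0.2029]
orientation: [0.001, 0.031, 1.0, -0.0]
wrist_force: [0.7, 1.1, 0.1]
finger_gap: 0.0604
grip_force: 0.0
clock: 32.83
tcp_pos: [0.4568, -0.0662, 0.2029]
orientation: [0.001, -0.269, 0.963, -0.0]
wrist_force: [0.5, -0.0, 1.0]
finger_gap: 0.0855
grip_force: 0.0
clock: 33.25
tcp_pos: [0.4568, -0.0664, 0.2028]
orientation: [0.0, -0.541, 0.841, -0.0]
wrist_force: [0.2, -0.4, -0.2]
finger_gap: 0.0856
grip_force: 0.0
clock: 33.67
tcp_pos: [0.4568, -0.0665, 0.2027]
orientation: [0.0, -0.635, 0.773, -0.0]
wrist_force: [0.8, -0.1, -0.0]
finger_gap: 0.0854
grip_force: 0.0
blank [397.  176.1] [69.5 40.7] long axis deg 78.9
tool cm [-22.63  10.58  18.56] turn -0.001 | tcp [ 0.4569 -0.0665  0.2027] psi -101.2 t 33.72 F [0.5 0.2 0.3] gap 0.0855 j [-0.32  0.11 -0.31  1.15 -0.   -1.69]
```

```bash

python3 -m inch '[-3.23,1.51,0,0,-3.23,1.51,0,0,-3.23,1.51,0,0,-3.23,1.51,0,0,-3.23,1.51,0,0]'
python3 -m inch '[-3.23,1.51,0,0,-3.23,1.51,2,0,0,0,3,0,0,0,3,0,0,0,2,0]'
python3 -m inch '[0,0,0,0,0,0,0,0,0,0,0,0,0,0,0,0,0,0,0,0]'
python3 -c "
from h import *
go([.397,.1761,.017],258.9)"
```

```text
clock: 34.13
tcp_pos: [0.4131, 0.1078, 0.2027]
orientation: [0.0, -0.635, 0.773, -0.0]
wrist_force: [0.6, 0.7, -0.6]
finger_gap: 0.0855
grip_force: 0.0
clock: 34.55
tcp_pos: [0.395, 0.1765, 0.1006]
orientation: [-0.001, -0.636, 0.772, 0.0]
wrist_force: [-0.7, -0.8, -0.5]
finger_gap: 0.0855
grip_force: 0.0
clock: 34.97
tcp_pos: [0.3978, 0.1757, 0.1041]
orientation: [0.001, -0.636, 0.772, -0.001]
wrist_force: [-0.5, 0.2, -0.5]
finger_gap: 0.0852
grip_force: 0.0
tool cm [-0.01  0.11  8.71] turn 0.0 | tcp [0.3978 0.1757 0.1041] psi -101.1 t 34.97 F [-0.5  0.2 -0.5] gap 0.0852 j [ 0.23  0.14 -0.54  0.89 -0.   -1.15]
```

```bash

python3 -m inch '[0,0.1,3,0,0,0,2.5,0,0,0,1.8,0,0,0,1,0,0,0,0.4,0]'
python3 -m inch '[0,0,0,0,0,0,0,0,0,0,0,0,0,0,0,0,0,0,0,0]' -1 30
python3 -m inch '[0,0,0,0,0,0,0,0,0,0,0,0,0,0,0,0,0,0,0,0]'
python3 -m inch '[0,0,-2,0,0,0,-4,0,0,0,-4,0,0,0,-4,0,0,0,-4,0]'
python3 - <<'E'
from h import *
c=chute([-.2,0,0],P)[0]; go([c[0],c[1],.2],176.4)
E
```

```text
clock: 35.38
tcp_pos: [0.3951, 0.1755, 0.0148]
orientation: [-0.001, -0.636, 0.772, 0.0]
wrist_force: [0.2, -0.3, -0.4]
finger_gap: 0.0854
grip_force: 0.0
clock: 35.8
tcp_pos: [0.3966, 0.1761, 0.0167]
orientation: [0.001, -0.636, 0.772, -0.001]
wrist_force: [-0.1, -0.8, 5.8]
finger_gap: 0.039
grip_force: 30.7
clock: 36.22
tcp_pos: [0.3966, 0.1761, 0.0167]
orientation: [0.001, -0.636, 0.772, -0.001]
wrist_force: [-0.4, -0.4, 6.7]
finger_gap: 0.0393
grip_force: 30.8
clock: 36.63
tcp_pos: [0.3948, 0.1758, 0.1978]
orientation: [0.0, -0.636, 0.772, -0.0]
wrist_force: [1.2, 0.6, -0.4]
finger_gap: 0.0396
grip_force: 30.8
tool cm [ 39.27 -18.12  -0.22] turn 1.441 | tcp [0.3948 0.1758 0.1978] psi -101.0 t 36.63 F [ 1.2  0.6 -0.4] gap 0.0396 j [ 0.23  0.06 -0.38  1.13 -0.   -1.15]
```

```bash

python3 -m inch '[3.27,-1.51,0,0,3.27,-1.51,0,0,3.27,-1.51,0,0,3.27,-1.51,0,0,3.27,-1.51,0,0]'
python3 -m inch '[3.27,-1.51,0,0,3.27,-1.51,0,0,3.27,-1.51,0,0,3.27,-1.51,0,0,3.27,-1.51,0,0]'
python3 -m inch '[3.27,-1.51,0,0,3.27,-1.51,0,0,0,0,0,0.12,0,0,0,0.12,0,0,0,0.12]'
python3 -m inch '[0,0,0,0.12,0,0,0,0.12,0,0,0,0.12,0,0,0,0.12,0,0,0,0.12]'
python3 -m inch '[0,0,0,0.12,0,0,0,0.12,0,0,0,0.12,0,0,0,0.12,0,0,0,0]'
python3 -m inch '[0,0,0,0,0,0,0,0,0,0,0,0,0,0,0,0,0,0,0,0]'
python3 - <<'E'
from h import *
c=chute([-.2,0,0],P)[0]; go([c[0],c[1],.1215],176.4)
E
```

```text
clock: 37.05
tcp_pos: [0.4383, -0.0005, 0.1962]
orientation: [0.0, -0.636, 0.772, -0.001]
wrist_force: [0.8, -0.1, -1.0]
finger_gap: 0.0397
grip_force: 30.8
clock: 37.47
tcp_pos: [0.4811, -0.1758, 0.1959]
orientation: [0.0, -0.636, 0.772, -0.0]
wrist_force: [0.9, 1.1, -0.7]
finger_gap: 0.0393
grip_force: 30.8
clock: 37.88
tcp_pos: [0.4979, -0.2449, 0.1953]
orientation: [-0.0, -0.484, 0.875, 0.0]
wrist_force: [0.2, 0.3, -0.1]
finger_gap: 0.0394
grip_force: 30.8
clock: 38.3
tcp_pos: [0.4981, -0.2439, 0.1958]
orientation: [-0.0, -0.205, 0.979, -0.0]
wrist_force: [0.9, -0.1, -0.1]
finger_gap: 0.0392
grip_force: 30.8
clock: 38.72
tcp_pos: [0.4981, -0.2439, 0.1957]
orientation: [0.0, 0.032, 0.999, -0.0]
wrist_force: [-0.2, 0.2, -1.9]
finger_gap: 0.0394
grip_force: 30.8
clock: 39.13
tcp_pos: [0.4982, -0.244, 0.1956]
orientation: [-0.0, 0.03, 1.0, -0.0]
wrist_force: [-0.6, 0.4, -0.8]
finger_gap: 0.0393
grip_force: 30.8
tool cm [ 0.06 -0.05  7.41] turn 0.002 | tcp [ 0.4982 -0.244   0.1956] psi 176.5 t 39.13 F [-0.6  0.4 -0.8] gap 0.0393 j [-0.6   0.29 -0.1   1.18 -0.   -0.54]
```

```bash

python3 -m inch '[0,-0.05,2.5,0,0,0,2.5,0,0,0,1.2,0,0,0,0.85,0,0,0,0.35,0]'
python3 -m inch '[0,0,0,0,0,0,0,0,0,0,0,0,0,0,0,0,0,0,0,0]'
python3 -m inch '[0,0,0,0,0,0,0,0,0,0,0,0,0,0,0,0,0,0,0,0]' 0.3 30
python3 -m inch '[0,0,-0.5,0,0,0,-1.5,0,0,0,-2,0,0,0,-2,0,0,0,0,0]'
python3 -m inch '[2,0,0,0,2.5,0,0,0,2.8,0,0,0,0,0,0,0,0,0,0,0]' -1 30
python3 -m inch '[0,0,0,0,0,0,0,0,0,0,0,0,0,0,0,0,0,0,0,0]'
python3 - <<'E'
from h import *
c=chute([-.275,0,0],P)[0]; go([c[0],c[1],.132],176.4)
im=img('top'); A=cv2.imread('pics/t6.png')[:,:300]; B=cv2.resize(im[110:285,345:445],None,fx=3,fy=3); cv2.imwrite('pics/t12.png',B)
a=A[290:370,85:185]; 
r=cv2.matchTemplate(B[270:390,65:205],a,cv2.TM_CCOEFF_NORMED); print(cv2.minMaxLoc(r),'expect loc (20,20)')
E
```

```text
clock: 39.55
tcp_pos: [0.4975, -0.244, 0.1202]
orientation: [-0.001, 0.031, 1.0, 0.001]
wrist_force: [0.3, 1.1, 2.5]
finger_gap: 0.0396
grip_force: 31.2
clock: 39.97
tcp_pos: [0.4986, -0.2448, 0.1224]
orientation: [0.001, 0.031, 1.0, -0.0]
wrist_force: [-0.5, 0.1, -0.6]
finger_gap: 0.0395
grip_force: 30.9
clock: 40.38
tcp_pos: [0.4982, -0.2445, 0.1216]
orientation: [0.0, 0.031, 1.0, -0.0]
wrist_force: [-0.6, -0.5, 0.7]
finger_gap: 0.0554
grip_force: 0.0
clock: 40.8
tcp_pos: [0.5, -0.2457, 0.186]
orientation: [0.003, 0.031, 1.0, -0.002]
wrist_force: [0.5, 0.3, -0.0]
finger_gap: 0.0558
grip_force: 0.0
clock: 41.22
tcp_pos: [0.4243, -0.2397, 0.1817]
orientation: [0.0, 0.031, 1.0, 0.0]
wrist_force: [0.6, -1.2, -0.5]
finger_gap: 0.0001
grip_force: 0.0
clock: 41.63
tcp_pos: [0.4258, -0.24, 0.1814]
orientation: [-0.0, 0.031, 1.0, 0.0]
wrist_force: [-0.4, -0.4, -0.2]
finger_gap: 0.0002
grip_force: 0.0
tool cm [0.09 0.01 4.94] turn 0.002 | tcp [ 0.4258 -0.24    0.1814] psi 176.5 t 41.63 F [-0.4 -0.4 -0.2] gap 0.0002 j [-0.68  0.18 -0.29  1.11 -0.   -0.62]
(-0.1649438738822937, 0.972767174243927, (0, 0), (21, 18)) expect loc (20,20)
```

```bash

python3 -m inch '[0,0,2,0,0,0,1.6,0,0,0,0.8,0,0,0,0.35,0,0,0,0.18,0]'
python3 -m inch '[0,0,0,0,0,0,0,0,0,0,0,0,0,0,0,0,0,0,0,0]'
python3 -m inch '[-0.8,0,0.2,0,-1.2,0,0.3,0,-1.2,0,0.3,0,-1.0,0,0.25,0,-0.6,0,0.15,0]'
python3 -m inch '[-0.3,0,0.08,0,-0.2,0,0.05,0,-0.2,0,0.05,0,-0.1,0,0.02,0,0,0,0,0]'
python3 -m inch '[-0.1,0,0.02,0,-0.1,0,0.02,0,0,0,0,0,0,0,0,0,0,0,0,0]'
python3 -m inch '[-0.1,0,0.02,0,-0.1,0,0.02,0,0,0,0,0,0,0,0,0,0,0,0,0]'
```

```text
clock: 42.1
tcp_pos: [0.4251, -0.2398, 0.1318]
orientation: [-0.0, 0.031, 1.0, 0.0]
wrist_force: [-0.1, 0.1, -0.5]
finger_gap: 0.0
grip_force: 0.0
clock: 42.52
tcp_pos: [0.4256, -0.2402, 0.1328]
orientation: [0.0, 0.031, 1.0, -0.0]
wrist_force: [-0.9, 0.4, -1.6]
finger_gap: -0.0004
grip_force: 0.0
clock: 42.93
tcp_pos: [0.475, -0.243, 0.1196]
orientation: [0.0, 0.03, 1.0, -0.0]
wrist_force: [-0.0, 0.1, -0.1]
finger_gap: -0.0001
grip_force: 0.2
clock: 43.35
tcp_pos: [0.4811, -0.2434, 0.1183]
orientation: [-0.0, 0.031, 1.0, -0.0]
wrist_force: [-0.4, 0.2, -0.5]
finger_gap: 0.0003
grip_force: 0.0
clock: 43.77
tcp_pos: [0.4831, -0.2436, 0.118]
orientation: [0.0, 0.031, 1.0, -0.0]
wrist_force: [-0.4, 0.0, 0.5]
finger_gap: -0.0003
grip_force: 0.0
clock: 44.18
tcp_pos: [0.4835, -0.2435, 0.1178]
orientation: [-0.002, 0.031, 1.0, -0.0]
wrist_force: [-6.7, 0.3, 6.3]
finger_gap: 0.0002
grip_force: 4.0
```

```bash

python3 -m inch '[-0.2,0,0.05,0,-0.2,0,0.05,0,0,0,0,0,0,0,0,0,0,0,0,0]'
python3 -m inch '[1,0,-0.25,0,1,0,-0.5,0,1,0,-2,0,0,0,-4,0,0,0,-4,0]'
python3 -m inch '[0,3.5,-2,0,0,3.5,-2,0,0,3.5,0,0,0,3.5,0,0,0,3.5,0,0]' 1
python3 -m inch '[0,0,0,0.12,0,0,0,0.12,0,0,0,0.12,0,0,0,0.12,0,0,0,0.12]'
python3 -m inch '[0,0,0,0.12,0,0,0,0.12,0,0,0,0.12,0,0,0,0.12,0,0,0,0.12]'
python3 -m inch '[0,0,0,0.12,0,0,0,0.12,0,0,0,0.12,0,0,0,0.01,0,0,0,0]'
python3 - <<'E'
from h import *
im=img('top'); cv2.imwrite('pics/t13f.png',im); cv2.imwrite('pics/t13.png',cv2.resize(im[110:285,345:445],None,fx=3.4,fy=3.4,interpolation=cv2.INTER_CUBIC))
print((proj('top',chute([[x,y,.024] for x in(-.07,-.14,-.21) for y in(.02,-.02)],P))-[345,110])*3.4)
print(knob(P,2.05),knob(P,2.1)); go(knob(P,2.07)-[0,0,.008],86.4)
E
```

```text
clock: 44.6
tcp_pos: [0.4839, -0.2435, 0.1176]
orientation: [-0.005, 0.032, 0.999, -0.001]
wrist_force: [-19.9, 1.0, 19.2]
finger_gap: -0.0002
grip_force: 11.9
clock: 45.02
tcp_pos: [0.4575, -0.241, 0.224]
orientation: [-0.001, 0.031, 1.0, 0.001]
wrist_force: [1.6, -0.8, 0.8]
finger_gap: 0.0003
grip_force: 0.0
clock: 45.43
tcp_pos: [0.4702, -0.0661, 0.2649]
orientation: [0.001, 0.031, 1.0, -0.0]
wrist_force: [0.3, -0.0, -0.4]
finger_gap: 0.0608
grip_force: 0.0
clock: 45.85
tcp_pos: [0.4701, -0.0671, 0.2642]
orientation: [0.0, 0.327, 0.945, 0.0]
wrist_force: [-0.0, 0.7, -0.1]
finger_gap: 0.0853
grip_force: 0.0
clock: 46.27
tcp_pos: [0.47, -0.0673, 0.2641]
orientation: [0.0, 0.592, 0.806, 0.0]
wrist_force: [-0.1, -0.4, -0.3]
finger_gap: 0.0852
grip_force: 0.0
clock: 46.68
tcp_pos: [0.47, -0.0674, 0.2641]
orientation: [0.0, 0.727, 0.686, 0.0]
wrist_force: [-0.6, 0.9, 0.6]
finger_gap: 0.0852
grip_force: 0.0
[[115.76207319 178.6886679 ]
 [171.09232326 181.40419678]
 [118.19023737 267.12094309]
 [175.15739138 269.86316177]
 [120.74052652 360.95216608]
 [179.43740164 363.71781895]]
[ 0.63249804 -0.13842552  0.21525611] [ 0.63212228 -0.13305091  0.21239697]
tool cm [-5.93 16.6   5.8 ] turn 0.005 | tcp [ 0.47   -0.0674  0.2641] psi 86.7 t 46.73 F [-0.8  0.2 -0.5] gap 0.0857 j [-0.31  0.11 -0.16  1.3   0.    1.32]
```

View pics/t13.png

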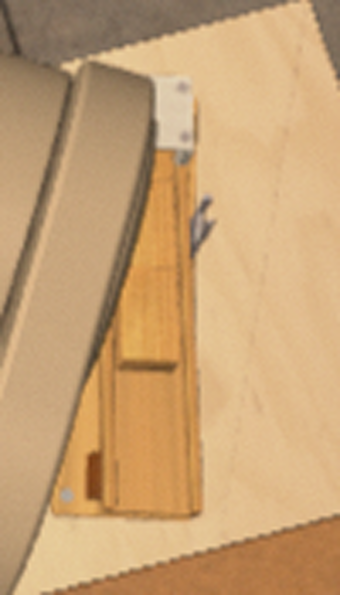

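All three sit in line: the third's rear edge is at y≈361 and the joint at y≈267 in the crop, both as predicted. Now for the keeper.

```bash

python3 -m inch '[-1.08,3.36,0,0,-1.08,3.36,0,0,-1.08,3.36,0,0,-1.08,3.36,0,0,-1.08,3.36,0,0]' 1 25
python3 -m inch '[0,0,0,0,0,0,0,0,0,0,2,0,0,0,2,0,0,0,1.4,0]'
python3 -m inch '[0,0,0,0,0,0,0,0,0,0,0,0,0,0,0,0,0,0,0,0]'
python3 -c "
from h import *
go([.6345,-.131,.2085],86.4)
print(proj('scene',[knob(P,t) for t in (1.9,2,2.1,2.2)]))"
python3 -m inch '[0,0,0,0,0,0,0,0,0,0,0,0,0,0,0,0,0,0,0,0]' -1 25
python3 -m inch '[0,0,0,0,0,0,0,0,0,0,0,0,0,0,0,0,0,0,0,0]'
python3 - <<'E'
from h import *
s=get_state()
th=np.linspace(2.1,0,17); k=np.array([knob(P,t) for t in th]); M=q2R(s['orientation']).as_matrix()
print(np.round(np.diff(k,axis=0)@M*100,2)); go(knob(P,2.1)-[0,0,.0047])
E
```

```text
clock: 47.15
tcp_pos: [0.6358, -0.1321, 0.264]
orientation: [0.0, 0.727, 0.686, 0.0]
wrist_force: [1.0, -0.5, 0.6]
finger_gap: 0.0854
grip_force: 0.0
clock: 47.57
tcp_pos: [0.633, -0.1308, 0.2093]
orientation: [-0.0, 0.728, 0.686, -0.0]
wrist_force: [-0.7, 0.7, -0.6]
finger_gap: 0.0856
grip_force: 0.0
clock: 47.98
tcp_pos: [0.6349, -0.1316, 0.2117]
orientation: [0.001, 0.728, 0.685, 0.001]
wrist_force: [-0.8, -0.2, 0.4]
finger_gap: 0.0855
grip_force: 0.0
tool cm [ 0.06 -0.04  0.32] turn 0.002 | tcp [ 0.6349 -0.1316  0.2117] psi 86.5 t 47.98 F [-0.8 -0.2  0.4] gap 0.0855 j [-0.33  0.47  0.2   1.3  -0.    1.3 ]
[[310.37991677 138.5185291 ]
 [307.29114925 141.05247021]
 [304.38269507 143.98256071]
 [301.69084757 147.27919032]]
clock: 48.4
tcp_pos: [0.6358, -0.1315, 0.2103]
orientation: [0.001, 0.728, 0.685, 0.001]
wrist_force: [15.5, 0.9, 1.7]
finger_gap: 0.0255
grip_force: 24.5
clock: 48.82
tcp_pos: [0.6362, -0.1316, 0.2105]
orientation: [0.001, 0.728, 0.685, 0.001]
wrist_force: [5.5, 0.5, -1.5]
finger_gap: 0.0256
grip_force: 24.5
[[-1.43  0.17 -0.69]
 [-1.51  0.12 -0.51]
 [-1.57  0.07 -0.31]
 [-1.6   0.02 -0.11]
 [-1.6  -0.03  0.1 ]
 [-1.57 -0.08  0.3 ]
 [-1.52 -0.13  0.49]
 [-1.44 -0.18  0.68]
 [-1.33 -0.22  0.86]
 [-1.2  -0.26  1.02]
 [-1.06 -0.3   1.16]
 [-0.89 -0.33  1.29]
 [-0.71 -0.35  1.39]
 [-0.51 -0.37  1.47]
 [-0.31 -0.39  1.52]
 [-0.1  -0.39  1.55]]
tool cm [-0.17 -0.4   0.28] turn 0 | tcp [ 0.6362 -0.1316  0.2105] psi 86.5 t 48.82 F [ 5.5  0.5 -1.5] gap 0.0256 j [-0.33  0.47  0.2   1.3   0.    1.3 ]
```

```bash

python3 -m inch '[-0.6,0.07,-0.25,0,-1.51,0.12,-0.51,0,-1.57,0.07,-0.31,0,-1.6,0.02,-0.11,0,-1.6,-0.03,0.1,0]'
python3 -m inch '[-1.57,-0.08,0.3,0,-1.52,-0.13,0.49,0,-1.44,-0.18,0.68,0,-1.33,-0.22,0.86,0,-1.2,-0.26,1.02,0]'
python3 -m inch '[-1.06,-0.3,1.16,0,-0.89,-0.33,1.29,0,-0.71,-0.35,1.39,0,-0.51,-0.37,1.47,0,-0.31,-0.39,1.3,0]'
python3 -m inch '[0,0,0,0,0,0,0,0,0,0,0,0,0,0,0,0,0,0,0,0]'
python3 -c "
from h import *
go(knob(P,0)-[0,0,.0047])"
```

```text
clock: 49.23
tcp_pos: [0.6348, -0.2007, 0.2233]
orientation: [0.002, 0.728, 0.686, 0.002]
wrist_force: [4.6, 1.1, 5.9]
finger_gap: 0.025
grip_force: 32.0
clock: 49.65
tcp_pos: [0.6221, -0.2732, 0.19]
orientation: [0.004, 0.729, 0.685, 0.001]
wrist_force: [5.5, -3.7, 4.6]
finger_gap: 0.0251
grip_force: 33.8
clock: 50.07
tcp_pos: [0.6026, -0.3069, 0.1219]
orientation: [0.004, 0.729, 0.685, 0.001]
wrist_force: [8.2, -4.3, -0.1]
finger_gap: 0.0251
grip_force: 29.4
clock: 50.48
tcp_pos: [0.6026, -0.3067, 0.1221]
orientation: [0.003, 0.729, 0.685, 0.0]
wrist_force: [6.2, -6.8, -1.8]
finger_gap: 0.0253
grip_force: 28.9
tool cm [-0.83 -0.7   1.66] turn 0 | tcp [ 0.6026 -0.3067  0.1221] psi 86.5 t 50.48 F [ 6.2 -6.8 -1.8] gap 0.0253 j [-0.59  0.56  0.12  1.13 -0.    1.04]
```

```bash

python3 -m inch '[-0.4,-0.1,0.4,0,-0.2,-0.1,0.4,0,0,-0.1,0.4,0,0,0,0,0,0,0,0,0]'
python3 -m inch '[0,-0.05,0.2,0,0,-0.05,0.2,0,0,0,0,0,0,0,0,0,0,0,0,0]'
python3 -c "
from h import *
go(knob(P,0)-[0,0,.0047])"
```

```text
clock: 50.9
tcp_pos: [0.599, -0.3083, 0.1089]
orientation: [0.0, 0.728, 0.686, 0.002]
wrist_force: [7.8, 4.3, -1.2]
finger_gap: 0.0253
grip_force: 30.0
clock: 51.32
tcp_pos: [0.5983, -0.3086, 0.1059]
orientation: [0.001, 0.728, 0.686, 0.002]
wrist_force: [7.5, 3.1, 1.0]
finger_gap: 0.0253
grip_force: 30.9
tool cm [-0.62 -0.28  0.04] turn 0 | tcp [ 0.5983 -0.3086  0.1059] psi 86.6 t 51.32 F [7.5 3.1 1. ] gap 0.0253 j [-0.6   0.56  0.09  1.1   0.    1.03]
```

```bash

python3 -m inch '[0,-0.05,0.2,0,0,0,0.1,0,0,0,0,0,0,0,0,0,0,0,0,0]'
python3 -m inch '[0,0,0.2,0,0,0,0.1,0,0,0,0,0,0,0,0,0,0,0,0,0]'
```

```text
clock: 51.73
tcp_pos: [0.5984, -0.3089, 0.1052]
orientation: [0.002, 0.728, 0.686, 0.002]
wrist_force: [5.0, 6.5, 10.5]
finger_gap: 0.0253
grip_force: 32.2
clock: 52.15
tcp_pos: [0.5985, -0.3091, 0.1043]
orientation: [0.003, 0.728, 0.686, 0.002]
wrist_force: [1.4, 6.9, 18.7]
finger_gap: 0.0253
grip_force: 33.5
```

```bash

python3 -m inch '[0,0,0,0,0,0,0,0,0,0,0,0,0,0,0,0,0,0,0,0]' 1
python3 -m inch '[0,0,-0.5,0,0,0,-1.5,0,0,0,-2,0,0,0,-2,0,0,0,0,0]'
python3 -m inch '[-0.5,0,0,0,0,0,0,0,0,0,0,0,0,0,0,0,0,0,0,0]' -1
python3 -m inch '[0,0,0,0,0,0,0,0,0,0,0,0,0,0,0,0,0,0,0,0]'
python3 -c "
from h import *
go(knob(P,0)+[0,0,.021],86.4)
print(knob(P,0))"
```

```text
clock: 52.57
tcp_pos: [0.5949, -0.3096, 0.0983]
orientation: [-0.001, 0.728, 0.685, -0.0]
wrist_force: [-0.2, 0.8, -0.3]
finger_gap: 0.0835
grip_force: 0.0
clock: 52.98
tcp_pos: [0.5972, -0.3111, 0.1639]
orientation: [0.003, 0.728, 0.685, 0.001]
wrist_force: [0.8, -0.2, 0.9]
finger_gap: 0.085
grip_force: 0.0
clock: 53.4
tcp_pos: [0.5945, -0.3144, 0.158]
orientation: [-0.001, 0.728, 0.685, -0.0]
wrist_force: [0.6, -0.4, 0.3]
finger_gap: 0.0256
grip_force: 0.0
clock: 53.82
tcp_pos: [0.5951, -0.3146, 0.1592]
orientation: [0.0, 0.728, 0.685, -0.0]
wrist_force: [-0.3, 0.8, 0.3]
finger_gap: 0.0002
grip_force: 0.0
tool cm [-0.   0.   2.8] turn 0.002 | tcp [ 0.5951 -0.3146  0.1592] psi 86.5 t 53.82 F [-0.3  0.8  0.3] gap 0.0002 j [-0.61  0.54  0.18  1.22 -0.    1.03]
[ 0.59515522 -0.31467762  0.11021363]
```

Pressing the knob gently from above, then lifting clear to look.

```bash

python3 -m inch '[0,0,1,0,0,0,0.8,0,0,0,0.5,0,0,0,0.2,0,0,0,0,0]'
python3 -m inch '[0,0,0.2,0,0,0,0.1,0,0,0,0.1,0,0,0,0,0,0,0,0,0]'
python3 -m inch '[0,0,0.1,0,0,0,0.1,0,0,0,0.1,0,0,0,0,0,0,0,0,0]'
```

```text
clock: 54.23
tcp_pos: [0.5946, -0.3143, 0.1336]
orientation: [-0.001, 0.728, 0.685, -0.0]
wrist_force: [-0.9, -0.2, 1.6]
finger_gap: 0.0003
grip_force: 0.4
clock: 54.65
tcp_pos: [0.595, -0.3146, 0.1326]
orientation: [0.001, 0.728, 0.685, 0.0]
wrist_force: [-4.3, 2.8, 12.8]
finger_gap: -0.0003
grip_force: 6.3
clock: 55.07
tcp_pos: [0.5951, -0.3146, 0.132]
orientation: [0.002, 0.728, 0.685, 0.0]
wrist_force: [-7.8, 4.8, 23.3]
finger_gap: 0.0003
grip_force: 11.6
```

```bash

python3 -m inch '[0,0,-1,0,0,0,-2,0,0,0,-3,0,0,0,-4,0,0,0,-3,0]'
python3 -m inch '[-3,-2.9,0,0,-3,-2.9,0,0,-3,-2.9,0,0,-3,-2.9,0,0,-3,-2.9,0,0]'
python3 -m inch '[-2,-2.9,0,0,-2,-2.9,0,0,-2,-2.9,0,0,-2,-2.9,0,0,-2,-2.9,0,0]'
python3 -m inch '[0,0,0,0,0,0,0,0,0,0,0,0,0,0,0,0,0,0,0,0]'
python3 - <<'E'
from h import *
im=img('top'); a=img('scene'); f=lambda x:cv2.resize(x,None,fx=3.3,fy=3.3,interpolation=cv2.INTER_CUBIC)
cv2.imwrite('pics/end.png',np.hstack([f(im[110:285,340:445]),f(a[130:305,270:400])]))
for t in(0,.05,.1,.2): print(t,(proj('top',[knob(P,t)])-[340,110])*3.3,(proj('scene',[knob(P,t)])-[270,130])*3.3+[346,0])
E
```

```text
clock: 55.48
tcp_pos: [0.5951, -0.3147, 0.2594]
orientation: [0.001, 0.728, 0.685, 0.0]
wrist_force: [1.8, -0.2, 0.3]
finger_gap: -0.0002
grip_force: 0.0
clock: 55.9
tcp_pos: [0.4401, -0.4563, 0.2571]
orientation: [0.0, 0.728, 0.685, -0.0]
wrist_force: [0.6, -1.4, -0.6]
finger_gap: -0.0
grip_force: 0.0
clock: 56.32
tcp_pos: [0.289, -0.5471, 0.257]
orientation: [0.0, 0.728, 0.685, -0.0]
wrist_force: [0.4, -0.7, 0.3]
finger_gap: -0.0002
grip_force: 0.0
clock: 56.73
tcp_pos: [0.2919, -0.5456, 0.2572]
orientation: [0.0, 0.728, 0.686, 0.0]
wrist_force: [-0.4, 0.7, -0.3]
finger_gap: 0.0
grip_force: 0.0
0 [[250.15570995 211.49569285]] [[636.2956667  119.27579741]]
0.05 [[252.20515841 207.67280895]] [[635.48484133 112.71723459]]
0.1 [[253.84841686 203.79181718]] [[634.43007167 106.23480844]]
0.2 [[255.87017419 195.89167503]] [[631.5933358   93.55452584]]
```

View pics/end.png

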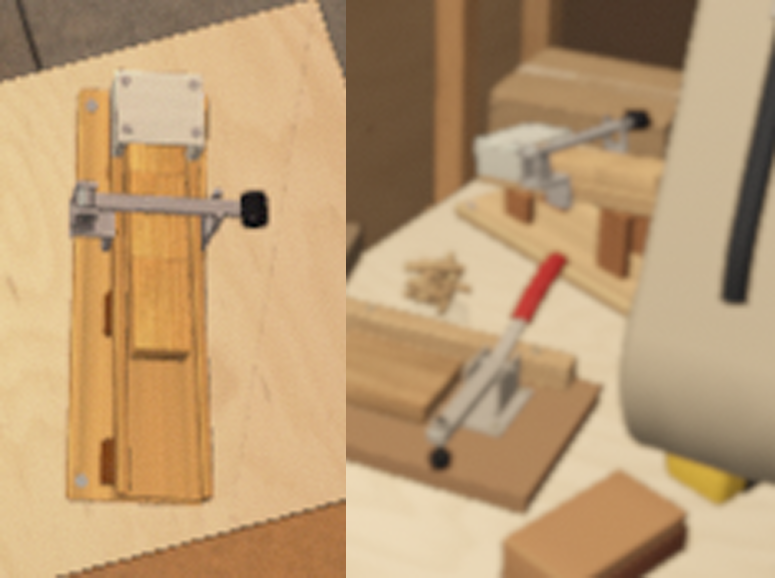

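The knob reads (254,210) in the top view and (637,119) in the scene view. Both match θ≈0, so the keeper is seated over the three blanks in line.

```bash
python3 -c "
from workcell import env
print(env.hand_in())"
```

```text
the job is handed in; nothing more can be done
None
```

The job is handed in: the first of three blanks is against the stop, the other two follow touching in line, the keeper is back down in its catch, and nothing else on the bench was deliberately moved (about 57 s used).

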